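# Clear the tile-cutting bed

### The job

Clear the tile-cutting bed: lift the two finished blue tiles off it and lay them gently and flat on the stack of white tiles, one on the other or side by side; lever up the yellow cover of the waste box with the putty knife's blade under its lip and swing the cover right back, then sweep all the white offcuts off the bed into the box with the float - they are sharp, so touch them with neither the gripper nor the knife. When all of them are in the box shut the cover fully and leave the knife and the float lying where you found them, without disturbing the other things on the bench.

Things in the scene. Friction and masses are not known exactly. Their poses are not given: they have to be found in the camera images.
- station: tile-cutting station, fixed; origin on the table under the middle of the edge between bed and waste box; x across the bed away from the robot, y along the bed, z up. Bed: grey block with orange ribs, x -76..76 mm, y 0..280, top at z 80; two aluminium rails (18 mm wide, inner faces x = -58 and 58, y 0..190) stand 12 mm above it; no rail at the box end (y = 0)
- slot (a point): middle of the slot under the cover's lip, at its mouth, station (-94, -76, 74) mm. The slot lies between the lip and an aluminium ledge below it, faces the robot (station -x), is 12 mm high (z 68..80), 22 mm deep and 146 mm wide
- cover (a joint): angle of the yellow cover (plate 166 x 146 x 8 mm, 150 g): 0 shut, 1.65 fully back just past upright. It is hinged on the box's far (+x) rim and turns upward about the station's y axis. Stiff friction hinge (0.22 N m): about 2 N at the lip lifts it, and it stays where it is left at any angle
- cover_lip (a point): middle of the front lower edge of the cover's lip, 166 mm from the hinge; moves with the cover. Shut, it is at station (-94, -76, 80) mm
- cover_hinge (a point): middle of the cover's hinge line (which runs along station y), at station (72, -76, 80) mm; fixed; the cover's underside passes through it
- box_in (a point): centre of the waste box's inner floor, at station (0, -73, 6) mm. Open-topped dark steel box, inside station x -66..66, y -146..0, rim at z 80; shut at the start by the yellow cover, whose lip juts 22 mm over the box's robot side
- tile0: finished blue border tile 50 (x) x 100 (y) x 14 mm, about 160 g, origin under its centre; lies flat on the bed's end away from the box, beyond the ends of the rails, under tile1
- tile1: finished blue border tile 50 (x) x 100 (y) x 14 mm, about 160 g, origin under its centre; lies flat on tile0
- stack: fixed stack of square white tiles, 120 x 120 mm, its top 37.5 mm above the table; origin at the table under its centre
- knife: stiff putty knife lying on the table, about 90 g. Origin under the grip point; x points to the blade tip. Red handle from x = -90 to +20 mm, 24 mm wide (y), 28 mm high; thin flat steel blade, 44 mm wide and 3 mm thick, from the handle to its tip at x = +80 mm, mid-height 14 mm above the underside
- float: tiler's float standing on the table, about 200 g: green pad 100 (x) x 40 (y) x 16 mm, above it a wooden handle 84 (x) x 24 (y) mm from z = 30 to 60 mm. Origin under the pad's centre
- muffs: yellow ear muffs lying on the table, bystander, about 75 mm high and 120 mm wide
- mallet: black rubber mallet with wooden handle, bystander, head 100 x 60 mm, 260 mm long
- level: yellow spirit level standing on edge beyond the station, bystander, 250 x 24 x 50 mm
- chip0: white tile offcut 24 (x) x 60 (y) x 9 mm, 35 g, origin under its centre; starts flat on the bed between the rails; three to six of the six offcuts are present
- chip1: white tile offcut 24 (x) x 60 (y) x 9 mm, 35 g, origin under its centre; starts flat on the bed between the rails; three to six of the six offcuts are present
- chip2: white tile offcut 24 (x) x 60 (y) x 9 mm, 35 g, origin under its centre; starts flat on the bed between the rails; three to six of the six offcuts are present
- chip3: white tile offcut 24 (x) x 60 (y) x 9 mm, 35 g, origin under its centre; starts flat on the bed between the rails; three to six of the six offcuts are present
- chip4: white tile offcut 24 (x) x 60 (y) x 9 mm, 35 g, origin under its centre; starts flat on the bed between the rails; three to six of the six offcuts are present
- chip5: white tile offcut 24 (x) x 60 (y) x 9 mm, 35 g, origin under its centre; starts flat on the bed between the rails; three to six of the six offcuts are present

How it is judged (in metres and radians):
On the way, in this order (a step that is already met when the one before it is completed fails the run):
1. the cover is raised past 0.3 rad by the knife, fingers off the cover (value of joint cover above 0.3 rad and contact force between knife and cover above 0.1 N and contact force between the fingers and cover below 0.1 N), for 0.1 s.
2. the cover is swung right back (past 1.3 rad) (value of joint cover above 1.3 rad), for 0.2 s.
3. all offcuts are in the waste box, the cover still open (z of chip0 in the frame of station between -0.005 and 0.075 m and y of chip0 in the frame of station between -0.15 and 0 m and x of chip0 in the frame of station between -0.07 and 0.07 m and z of chip1 in the frame of station between -0.005 and 0.075 m and y of chip1 in the frame of station between -0.15 and 0 m and x of chip1 in the frame of station between -0.07 and 0.07 m and z of chip2 in the frame of station between -0.005 and 0.075 m and y of chip2 in the frame of station between -0.15 and 0 m and x of chip2 in the frame of station between -0.07 and 0.07 m and z of chip3 in the frame of station between -0.005 and 0.075 m and y of chip3 in the frame of station between -0.15 and 0 m and x of chip3 in the frame of station between -0.07 and 0.07 m and z of chip4 in the frame of station between -0.005 and 0.075 m and y of chip4 in the frame of station between -0.15 and 0 m and x of chip4 in the frame of station between -0.07 and 0.07 m and z of chip5 in the frame of station between -0.005 and 0.075 m and y of chip5 in the frame of station between -0.15 and 0 m and x of chip5 in the frame of station between -0.07 and 0.07 m and value of joint cover above 0.6 rad), for 0.2 s.
At the end, for the whole second after the job is handed in: All offcuts lie in the box below its rim; the cover is shut (within 0.06 rad); both blue tiles lie flat and still on the stack, centres within 45 mm of its centre; knife and float lie level (within 0.1 rad), still and within 60 mm of where they started (z of chip0 in the frame of station between -0.005 and 0.075 m and y of chip0 in the frame of station between -0.15 and 0 m and x of chip0 in the frame of station between -0.07 and 0.07 m and z of chip1 in the frame of station between -0.005 and 0.075 m and y of chip1 in the frame of station between -0.15 and 0 m and x of chip1 in the frame of station between -0.07 and 0.07 m and z of chip2 in the frame of station between -0.005 and 0.075 m and y of chip2 in the frame of station between -0.15 and 0 m and x of chip2 in the frame of station between -0.07 and 0.07 m and z of chip3 in the frame of station between -0.005 and 0.075 m and y of chip3 in the frame of station between -0.15 and 0 m and x of chip3 in the frame of station between -0.07 and 0.07 m and z of chip4 in the frame of station between -0.005 and 0.075 m and y of chip4 in the frame of station between -0.15 and 0 m and x of chip4 in the frame of station between -0.07 and 0.07 m and z of chip5 in the frame of station between -0.005 and 0.075 m and y of chip5 in the frame of station between -0.15 and 0 m and x of chip5 in the frame of station between -0.07 and 0.07 m and value of joint cover below 0.06 rad and horizontal distance between each of tile0, tile1 and stack below 0.045 m and height (world z) of tile0 between 0.034 and 0.056 m and angle between each of tile0, tile1's own z axis and vertical below 0.08 rad and linear speed of each of tile0, tile1, knife, float below 0.02 m/s and height (world z) of tile1 between 0.034 and 0.056 m and distance of each of knife, float from where it was at the start of the episode below 0.06 m and angle between each of knife, float's own z axis and vertical below 0.1 rad); the robot touches nothing.
It fails at once if an offcut is touched by the gripper (over 0.5 N) (contact force between the fingers and chip0 above 0.5 N or contact force between the fingers and chip1 above 0.5 N or contact force between the fingers and chip2 above 0.5 N or contact force between the fingers and chip3 above 0.5 N or contact force between the fingers and chip4 above 0.5 N or contact force between the fingers and chip5 above 0.5 N).
It fails at once if an offcut is pushed with the knife (over 0.5 N) (contact force between knife and chip0 above 0.5 N or contact force between knife and chip1 above 0.5 N or contact force between knife and chip2 above 0.5 N or contact force between knife and chip3 above 0.5 N or contact force between knife and chip4 above 0.5 N or contact force between knife and chip5 above 0.5 N).
It fails at once if a blue tile is dropped (falls freely from more than about 20 mm) ((contact force between the fingers and tile0 below 0.01 N and linear speed of tile0 above 0.6 m/s) or (contact force between the fingers and tile1 below 0.01 N and linear speed of tile1 above 0.6 m/s)).
It fails at once if a bystander (ear muffs, mallet, spirit level) is moved more than 30 mm (distance of any of muffs, mallet, level from where it was at the start of the episode above 0.03 m).
Of chip0, chip1, chip2, chip3, chip4, chip5 only 3 to 6 are there at a start; the rules pass over those that are not, and their reading is None.
At some moment in a run one of chip0, chip1, chip2, chip3, chip4, chip5 may be knocked a few centimetres aside while the robot is not near it.
It also fails if it takes over 192 s, if anything falls off the work surface, if the arm or the gripper's body presses on something with over 40 N, if the wrist force passes 120 N, or if a joint passes its speed limit or range.

### The arm

A 6-joint arm with a two-finger parallel gripper is mounted at the origin on the work surface. World frame = base frame: x ahead of the robot, y to its left, z up, the work surface at z = 0. Lengths are in m, angles in degrees, forces in N, time in s.
With the tool pointing down it reaches from about 0.35 to 0.875 m from the base axis. Payload 4.2 kg.
Tool frame: the origin (TCP) lies at the very end of the fingers, on their centre line; the grasp point (between the pads) lies 19 mm behind it; z points along the fingers, x is the direction in which the jaws open and shut, and the axes are right-handed (so a half turn about z gives the same grasp; the last joint's range is limited). The gripper opens to 87 mm and grips with 3 to 60 N. Pads are 19 mm wide; open, the fingers measure 117 mm over their backs; the gripper's body (75 mm by 190 mm) begins 51 mm behind the grasp point.
Start: joints at [-60.47, 22.042, 0.453, 0, -68.411, -14.817], TCP at [0.159, -0.604, 0.223] pointing down, gripper open.
Joint ranges: [-179.83, 179.83], [-69.29, 118.12], [-61.27, 80.66], [-181.25, 117.63], [-171.15, -9.14], [-177.46, 177.46]. Speed limits (degrees/s): [159.86, 159.86, 180, 180, 180, 180].

### API

Orientations are given as a 3x3 rotation matrix whose columns are the frame's x, y, z axes.
In Python, from station import r gives the robot as it stands.
- The arm moves only by the tool move_arm, never from a script. Its argument "series" is a list that holds one entry, the list of rows, each a list of 7 numbers: the shift along the tool's x, y, z in cm, then the turn, a rotation vector about the tool's x, y, z in degrees, then the opening, from -1 (shut) to 1 (fully open). In form: [[[dx, dy, dz, wx, wy, wz, fingers], ...]]. A call has 1 to 12 rows; each row shifts and turns the commanded pose from where the row before left it, along the tool's axes as they then stand; what a row does not reach is not made up. A row lasts 1/8 s, in which the tool goes at most 62.5 mm and 10.7 degrees, less where a joint would pass 70% of its speed; a pose out of reach is approached as far as the arm can. A call is refused whole if a number of a shift passes 6.25 or a number of a turn 10.7, either way. A call with a gripper value outside its range is refused whole. The fingers move at their own pace and stop on an object; the grip force is fixed at half the most. Time passes only in rows, so rows that do not move let the fingers close. It gives the time, the measured TCP pose, the force and the opening at its end, in the units of the state.
- r.sense(): the state, without advancing time (a new reading comes with each control period).
- r.capture(name): name is "scene" or "top" or "wrist"; returns a dict with "color" (420x560x3 uint8, blue, green, red), "fx", "fy", "cx", "cy" (pixels), "rvec" (rotation vector, rad) and "tvec" (3), from world to camera coordinates, as OpenCV has them; the wrist camera has in their place "tool_from_camera" (4x4, takes a point from camera to tool coordinates, whose origin is the TCP and whose axes are the tool frame's). Camera axes: x right, y down, z forward; pixel columns grow to the right and rows downward; lengths in m; the calibration is good to about 2 mm. The wrist camera is an equidistant fisheye: a pixel r from the principal point sees the ray r / f radians off the axis. A picture is of the moment at which its call begins: read the wrist's pose just before it. There is no depth.
- r.finish_job(): hands the job in, once; it reports no verdict.
The state is a dict: "time_s": time; "joints": joint angles; "joint_velocities": joint speeds; "effort": joint torques, N m; "tcp_pos": TCP position; "ee_rot": TCP orientation; "wrist_force": force on the tool from outside, world axes, zero at the start; "moment": the same for the moment, N m; "gripper_width": opening from 0.0 (shut) to 1.0 (fully open).
Only numpy, scipy, OpenCV 4.12 (cv2) and the standard library are available. Lean on these libraries where they do the work, as an engineer would, in place of code of your own. Each camera call takes 0.05 s, during which the arm holds its last target.

## Working session

There is one attempt and no reset: what is moved stays moved. The work goes in short steps, Python scripts to look and compute and a tool call to move; the robot and the scene stay as the last step left them, time stands still between calls to the robot, and variables do not carry over. Pictures are saved under pics/ and viewed, and the job is handed in when it is done.

Besides the shell and the picture viewer there is one more tool, called as name(argument=value, ...), one argument or row to a line, values as JSON. move_arm: Moves the arm, as the interface text tells. Its arguments: {"type":"object","properties":{"series":{"type":"array","items":{"type":"array","items":{"type":"array","items":{"type":"number"}}}}},"required":["series"]}

```bash
ls; mkdir -p pics
cat > h.py <<'E'
from station import r
import numpy as np, cv2
def cap(n,fn):
    c=r.capture(n); cv2.imwrite('pics/'+fn+'.png',c['color']); return c
E
python3 - <<'E'
from h import *
s=r.sense()
print(s)
for n in('scene','top','wrist'):
    c=cap(n,n+'0'); print({k:v for k,v in c.items() if k!='color'})
E
```

```text
pics
{'time_s': 0.0, 'joints': array([-6.04693951e+01,  2.20923978e+01,  3.79610738e-01, -2.90292097e-02,
       -6.84101541e+01, -1.48154396e+01]), 'joint_velocities': array([-0.06647544, -0.01417956,  0.01039506, -0.04934373,  0.05758742,
       -0.05842356]), 'effort': array([-3.38345180e-04, -3.90666854e+01,  1.87409574e+01,  4.22009289e+00,
        1.11964668e-02, -1.63704613e-04]), 'tcp_pos': array([ 0.15861467, -0.60391977,  0.2214411 ]), 'ee_rot': array([[-2.53832438e-01,  9.67247990e-01, -6.47673416e-04],
       [ 9.67245717e-01,  2.53833247e-01,  2.09914662e-03],
       [ 2.19479639e-03, -9.36278338e-05, -9.99997587e-01]]), 'wrist_force': array([-0.13370606,  0.43816741,  0.29367332]), 'moment': array([-0.00888128,  0.00558315, -0.01606844]), 'gripper_width': 0.9991801440595575}
{'fx': 386.51734815647393, 'fy': 386.51734815647393, 'cx': 275.2242603303747, 'cy': 206.3900896516358, 'rvec': array([ 1.16105685,  2.1439826 , -1.10377965]), 'tvec': array([ 0.33803594, -0.19780535,  1.35326076])}
{'fx': 460.5448383686423, 'fy': 460.5448383686423, 'cx': 282.32888415474173, 'cy': 198.9814432961907, 'rvec': array([ 2.11756533, -2.08498327,  0.24778022]), 'tvec': array([-0.03833282,  0.61223006,  1.10286254])}
{'fx': 325.19226210127806, 'fy': 325.19226210127806, 'cx': 276.4812057187178, 'cy': 209.77198914286865, 'tool_from_camera': array([[ 9.99999437e-01,  1.06030194e-03, -3.95798980e-05,
         1.67907593e-04],
       [-9.99505585e-04,  9.53867825e-01,  3.00225204e-01,
        -8.40810369e-02],
       [ 3.56083357e-04, -3.00224996e-01,  9.53868348e-01,
        -1.61452685e-01],
       [ 0.00000000e+00,  0.00000000e+00,  0.00000000e+00,
         1.00000000e+00]])}
```

View pics/scene0.png

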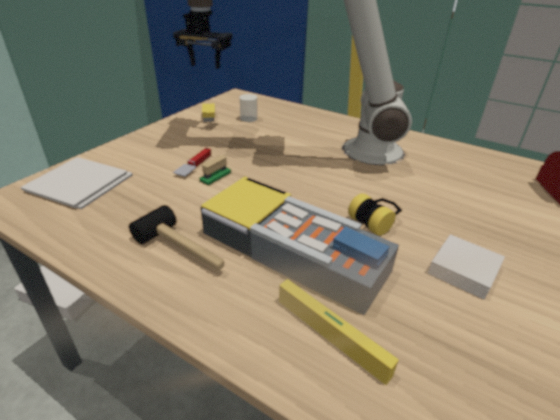

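View pics/top0.png

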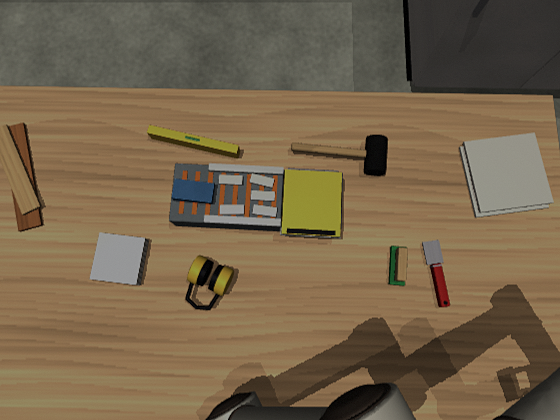

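View pics/wrist0.png

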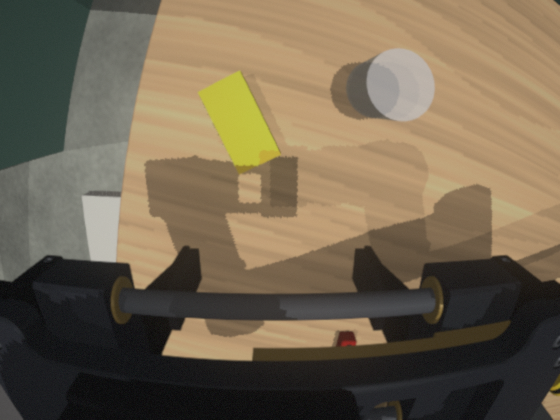

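The top view shows the bed (170–283, 165–228), cover (283–342, 170–237), stack (120,258), float (398,265), knife (437,272), muffs (210,275), level and mallet behind. I'll zoom in and measure.

```bash
cat >> h.py <<'E'
def ray(c,uv):
    uv=np.atleast_2d(np.array(uv,float)); R=cv2.Rodrigues(c['rvec'])[0]
    d=np.c_[(uv[:,0]-c['cx'])/c['fx'],(uv[:,1]-c['cy'])/c['fy'],np.ones(len(uv))]
    return -R.T@c['tvec'], d@R
def onz(c,uv,z):
    o,d=ray(c,uv); return o+d*((z-o[2])/d[:,2])[:,None]
def proj(c,P):
    P=np.atleast_2d(np.array(P,float)); R=cv2.Rodrigues(c['rvec'])[0]
    q=P@R.T+c['tvec']; return np.c_[c['cx']+c['fx']*q[:,0]/q[:,2],c['cy']+c['fy']*q[:,1]/q[:,2]]
def blobs(c,lo,hi,z,amin=40,roi=None):
    hsv=cv2.cvtColor(c['color'],cv2.COLOR_BGR2HSV); m=cv2.inRange(hsv,lo,hi)
    if roi: k=np.zeros_like(m); x0,y0,x1,y1=roi; k[y0:y1,x0:x1]=1; m=m*k
    out=[]
    for q in cv2.findContours(m,cv2.RETR_EXTERNAL,cv2.CHAIN_APPROX_NONE)[0]:
        if cv2.contourArea(q)<amin: continue
        p=onz(c,q[:,0,:],z)[:,:2].astype(np.float32)*1000
        (a,b),(w,h),t=cv2.minAreaRect(p); out.append((a,b,w,h,t,cv2.boundingRect(q)))
    return out
E
python3 - <<'E'
from h import *
c=cap('top','t1')
cv2.imwrite('pics/zoom.png',cv2.resize(c['color'][150:250,150:350],None,fx=4,fy=4,interpolation=cv2.INTER_CUBIC))
cv2.imwrite('pics/zoom2.png',cv2.resize(c['color'][225:320,370:470],None,fx=6,fy=6,interpolation=cv2.INTER_CUBIC))
f=lambda n,b:[print(n,np.round(x[:5],1),x[5]) for x in b]
print('cam',ray(c,[0,0])[0])
f('yellow cover',blobs(c,(22,100,60),(35,255,255),.088,200))
f('blue',blobs(c,(100,80,40),(125,255,255),.108))
f('white',blobs(c,(0,0,150),(180,50,255),.0375))
f('chips',blobs(c,(0,0,150),(180,50,255),.089,30,(170,155,285,235)))
f('green',blobs(c,(45,80,30),(85,255,255),.016))
f('red',blobs(c,(170,120,60),(180,255,255),.028))
f('red',blobs(c,(0,150,60),(6,255,255),.028))
E
```

```text
cam [ 0.34473741 -0.02573478  1.21371111]
yellow cover [405.5 113.6  26.9  66.8  68.4] (214, 267, 19, 28)
yellow cover [431.9 179.1  27.4  66.2  68.2] (187, 256, 20, 28)
yellow cover [ 601.9 -102.5  146.2  166.    87.7] (281, 169, 61, 68)
yellow cover [765.5 206.8 240.7  23.9  77.5] (147, 125, 92, 29)
blue [622.7 194.   99.9  51.4  83.9] (172, 179, 42, 24)
white [461.2 388.4 117.9 118.1  83.8] (90, 232, 55, 52)
white [563.5  75.  197.2  15.5  87.8] (204, 215, 77, 10)
white [590.2  17.5  60.2  20.7  83.2] (253, 205, 24, 11)
white [592.8 103.3  21.   60.3   3.5] (220, 205, 24, 9)
white [630.4  23.3  60.7  20.4  86.7] (251, 191, 24, 9)
white [672.6 110.4  59.7  20.1  87.6] (219, 175, 23, 9)
white [671.8  26.6  60.   20.8  77.3] (250, 174, 24, 12)
white [697.9  71.2 196.   13.8  83.9] (209, 164, 74, 9)
white [ 638.5 -578.5  269.2  136.5   54.1] (461, 147, 88, 69)
white [ 707.1 -629.   193.7  193.6    8.5] (465, 139, 88, 72)
chips [553.9  70.6 188.6  14.8  87.8] (204, 215, 77, 10)
chips [579.5  15.6  57.6  19.8  83.2] (253, 205, 24, 11)
chips [581.9  97.6  20.1  57.6   3.5] (220, 205, 24, 9)
chips [617.9  21.2  58.   19.5  86.7] (251, 191, 24, 9)
chips [658.2 104.4  57.1  19.2  87.6] (219, 175, 23, 9)
chips [657.5  24.3  57.4  19.9  77.3] (250, 174, 24, 12)
chips [682.5  67.  187.4  13.2  83.9] (209, 164, 74, 9)
green [ 454.5 -328.2   35.9  100.    87.8] (390, 246, 15, 40)
red [ 402.4 -435.3   99.9   22.3    8.7] (433, 266, 17, 41)
```

View pics/zoom.png

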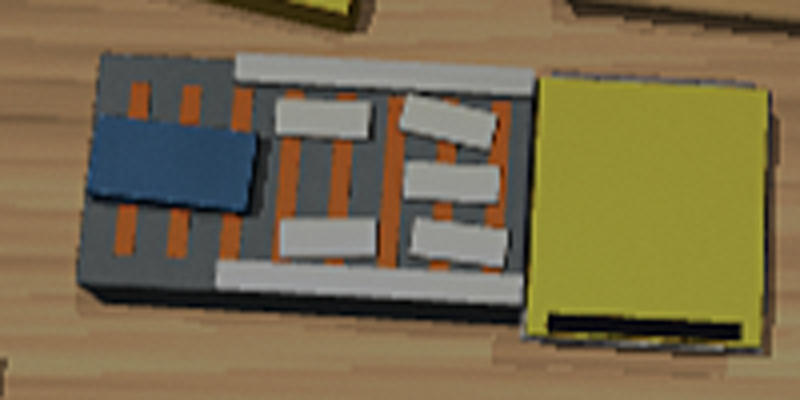

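View pics/zoom2.png

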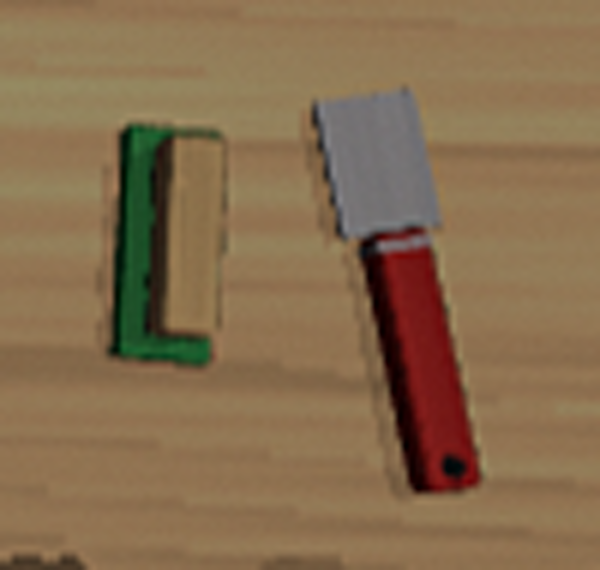

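```bash
cat >> h.py <<'E'
# station frame
SY=np.radians(-2.3); SO=np.array([.6159,-.0270,0]); SR=np.array([[np.cos(SY),-np.sin(SY),0],[np.sin(SY),np.cos(SY),0],[0,0,1]])
def st(p): return SO+SR@(np.array(p,float)/1000)     # station mm -> world m
def tost(p): return SR.T@(np.array(p)-SO)*1000
def plan(p,yaw=None):
    "tool-frame shift (cm) and yaw turn about tool z (deg) from measured pose; tool z kept down"
    s=r.sense(); R=s['ee_rot']; d=R.T@(np.array(p)-s['tcp_pos'])*100
    y0=np.degrees(np.arctan2(R[1,0],R[0,0]))
    print('tcp',np.round(s['tcp_pos']*1000,1),'yaw',round(y0,1),'shift cm',np.round(d,2),'tilt',np.round(R[:,2],3),
      'F',np.round(s['wrist_force'],1),'w',round(s['gripper_width'],3),'t',round(s['time_s'],2))
    if yaw is not None: print('turn z', round((y0-yaw+180)%360-180,1))
E
python3 - <<'E'
from h import *
c=cap('top','t2'); 
z2=lambda u,v:(370+u/6-.4,225+v/6-.4)
print('tip L,R, base L,R',onz(c,[z2(315,103),z2(408,89),z2(345,238),z2(438,224)],.0155)*1000)
print('handle end',onz(c,[z2(413,490),z2(478,486),z2(372,240),z2(432,232)],.028)*1000)
print('float handle',onz(c,[z2(172,137),z2(222,137),z2(160,332),z2(213,336)],.060)*1000)
# check station by projecting corners
P=[st(q) for q in [(-76,0,80),(-76,280,80),(76,280,80),(76,0,80)]]
print(proj(c,P).round(1))
C=r.capture('scene'); img=C['color'].copy()
for q in [(-76,0,80),(-76,280,80),(76,280,80),(76,0,80),(-94,-149,88),(-94,-3,88),(72,-149,88),(-94,-76,74),(-58,190,92)]:
    u=proj(C,st(q))[0]; cv2.circle(img,tuple(int(round(x)) for x in u),1,(0,0,255),-1)
cv2.imwrite('pics/s2.png',cv2.resize(img[160:300,180:420],None,fx=3.3,fy=3.3,interpolation=cv2.INTER_CUBIC))
plan([.6227,.194,.25],173.9)
E
```

```text
tip L,R, base L,R [[ 516.56047741 -396.89098408   15.5       ]
 [ 523.35847729 -437.97033423   15.5       ]
 [ 458.09594724 -406.67024529   15.5       ]
 [ 464.73922338 -447.30874658   15.5       ]]
handle end [[ 352.34160456 -425.23518424   28.        ]
 [ 354.37930534 -452.62354131   28.        ]
 [ 456.24028896 -414.20725217   28.        ]
 [ 460.03887529 -440.11875193   28.        ]]
float handle [[ 494.89907284 -322.27490015   60.        ]
 [ 495.22594891 -343.26673669   60.        ]
 [ 414.12944135 -313.87019528   60.        ]
 [ 412.83231621 -335.6908483    60.        ]]
[[280.  226.5]
 [168.  220.3]
 [174.6 162.3]
 [283.3 168.2]]
tcp [ 158.7 -604.3  222.2] yaw 104.7 shift cm [65.44 65.15 -2.74] tilt [-0.     0.001 -1.   ] F [-1.1 -0.5  0.5] w 0.998 t 0.3
turn z -69.2
```

View pics/s2.png

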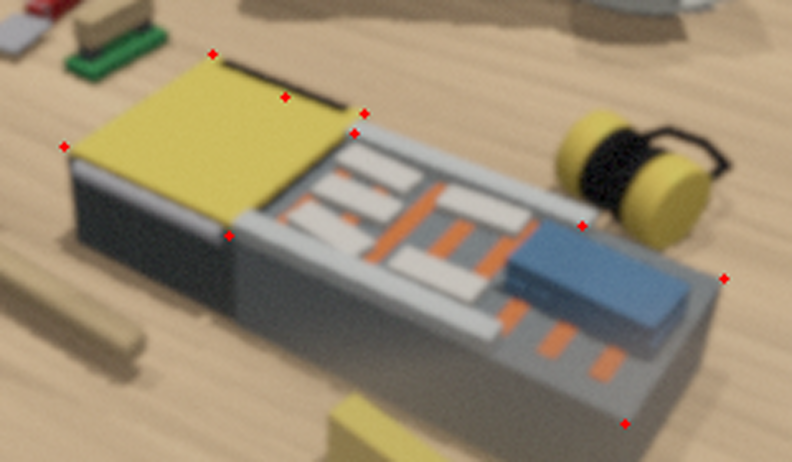

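Station pose agrees with the scene view within 1–2 mm (bed corners and cover corners projected onto the edges). Five offcuts. Moving to the tiles first.

move_arm(
  series=[
    [[0,0,-0.4,0,0,-9.9,1],[0,0,-0.4,0,0,-9.9,1],[0,0,-0.4,0,0,-9.9,1],[0,0,-0.4,0,0,-9.9,1],[0,0,-0.4,0,0,-9.9,1],[0,0,-0.4,0,0,-9.9,1],[0,0,-0.4,0,0,-9.8,1],[-2.35,5.26,0,0,0,0,1],[-2.35,5.26,0,0,0,0,1],[-2.35,5.26,0,0,0,0,1],[-2.35,5.26,0,0,0,0,1],[-2.35,5.26,0,0,0,0,1]],
  ],
)

```text
time_s: 1.8
tcp_pos: [0.3041, -0.3538, 0.2508]
ee_rot: [[-0.994, 0.106, 0.001], [0.106, 0.994, -0.0], [-0.001, -0.0, -1.0]]
wrist_force: [1.0, -0.7, 0.2]
gripper_width: 0.998
```

move_arm(
  series=[
    [[-2.35,5.26,0,0,0,0,1],[-2.35,5.26,0,0,0,0,1],[-2.35,5.26,0,0,0,0,1],[-2.35,5.26,0,0,0,0,1],[-2.35,5.26,0,0,0,0,1],[-2.35,5.26,0,0,0,0,1],[-2.35,5.26,0,0,0,0,1],[-2.35,5.26,0,0,0,0,1],[-2.35,5.26,0,0,0,0,1],[-2.35,5.26,0,0,0,0,1],[-2.35,5.26,0,0,0,0,1],[0,0,0,0,0,0,1]],
  ],
)

```text
time_s: 3.3
tcp_pos: [0.6228, 0.1958, 0.2484]
ee_rot: [[-0.995, 0.103, -0.002], [0.103, 0.995, -0.001], [0.002, -0.001, -1.0]]
wrist_force: [0.5, -1.1, -0.3]
gripper_width: 1.0
```

Run:
```python
from h import *
plan([.6227,.194,.096],173.9)
c=cap('wrist','w1')
```

```text
tcp [622.8 195.8 248.4] yaw 174.1 shift cm [-0.03 -0.16 15.24] tilt [-0.002 -0.001 -1.   ] F [ 0.5 -1.1 -0.3] w 1.0 t 3.3
turn z 0.2
```

View pics/w1.png

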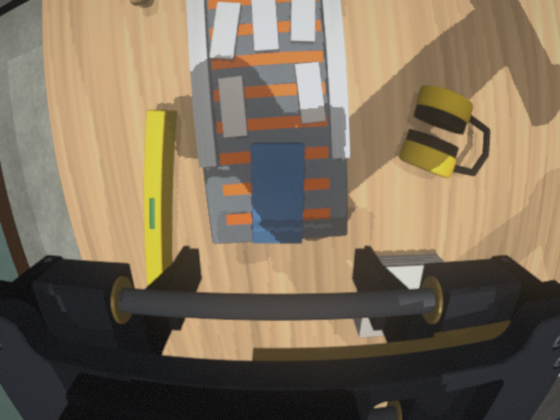

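Tile lies centred between the fingers (columns 252–304). Descending to grip tile1.

move_arm(
  series=[
    [[-0.03,-0.1,4,0,0,0,1],[0,0,4,0,0,0,1],[0,0,4,0,0,0,1],[0,0,2,0,0,0,1],[0,0,1.1,0,0,0,1],[0,0,0,0,0,0,1],[0,0,0,0,0,0,1]],
  ],
)

```text
time_s: 4.22
tcp_pos: [0.6228, 0.1916, 0.1011]
ee_rot: [[-0.994, 0.106, 0.002], [0.106, 0.994, 0.001], [-0.002, 0.001, -1.0]]
wrist_force: [0.4, 0.7, -0.5]
gripper_width: 1.0
```

move_arm(
  series=[
    [[0,0,0,0,0,0,-1],[0,0,0,0,0,0,-1],[0,0,0,0,0,0,-1],[0,0,0,0,0,0,-1],[0,0,0,0,0,0,-1],[0,0,0,0,0,0,-1]],
  ],
)

```text
time_s: 4.97
tcp_pos: [0.622, 0.1915, 0.0995]
ee_rot: [[-0.994, 0.106, -0.0], [0.106, 0.994, -0.0], [0.0, -0.0, -1.0]]
wrist_force: [-0.5, -0.8, 1.1]
gripper_width: 0.57
```

move_arm(
  series=[
    [[0,0,-0.3,0,0,0,-1],[0,0,-1,0,0,0,-1],[0,0,-2,0,0,0,-1],[0,0,-2.5,0,0,0,-1],[0,0,0,0,0,0,-1]],
  ],
)

```text
time_s: 5.6
tcp_pos: [0.6236, 0.1921, 0.1604]
ee_rot: [[-0.994, 0.106, 0.005], [0.106, 0.994, 0.003], [-0.005, 0.003, -1.0]]
wrist_force: [0.4, 0.2, -0.9]
gripper_width: 0.568
```

Run:
```python
from h import *
plan([.4612,.3884,.10],173.9)
c=cap('top','t3'); print([np.round(x[:5],1) for x in blobs(c,(100,80,40),(125,255,255),.094)])
cv2.imwrite('pics/z3.png',cv2.resize(c['color'][150:300,80:280],None,fx=4,fy=4,interpolation=cv2.INTER_CUBIC))
cap('scene','s3')
```

```text
tcp [623.6 192.1 160.4] yaw 173.9 shift cm [18.25 17.78  6.01] tilt [ 0.005  0.003 -1.   ] F [ 0.4  0.2 -0.9] w 0.568 t 5.6
turn z 0.0
[array([631.4, 168. ,  69.9,  45.5,   1. ])]
```

View pics/z3.png

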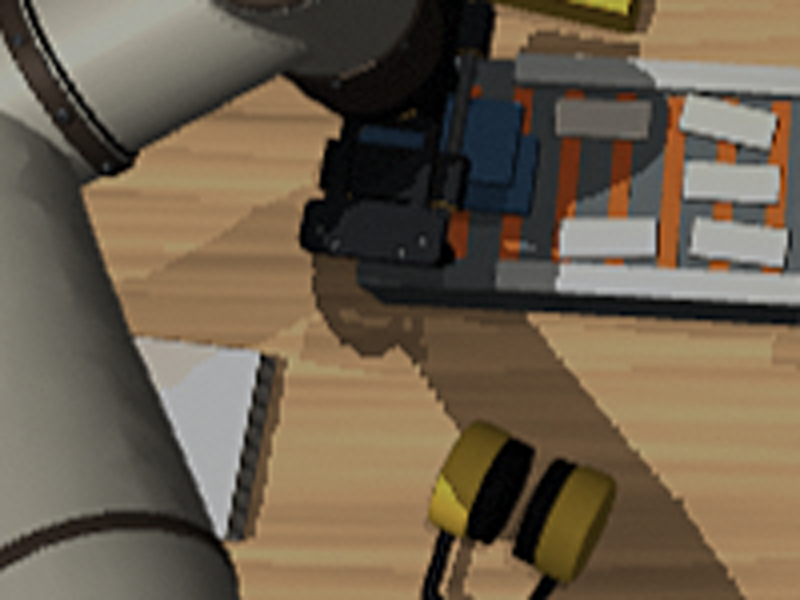

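View pics/s3.png

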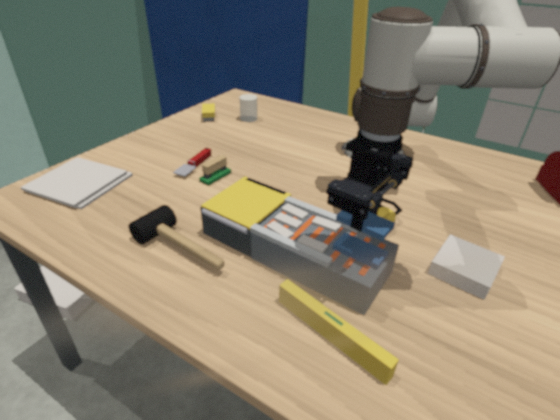

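Tile1 is in the gripper, tile0 remains on the bed. To the stack.

move_arm(
  series=[
    [[3.04,2.96,0,0,0,0,-1],[3.04,2.96,0,0,0,0,-1],[3.04,2.96,0,0,0,0,-1],[3.04,2.96,0,0,0,0,-1],[3.04,2.96,0,0,0,0,-1],[3.05,2.97,0,0,0,0,-1],[0,0,3,0,0,0,-1],[0,0,3,0,0,0,-1],[0,0,3,0,0,0,-1],[0,0,0,0,0,0,-1],[0,0,0,0,0,0,-1]],
  ],
)

```text
time_s: 7.08
tcp_pos: [0.4599, 0.3878, 0.068]
ee_rot: [[-0.994, 0.106, 0.001], [0.106, 0.994, 0.0], [-0.001, 0.0, -1.0]]
wrist_force: [-0.0, -0.5, -1.6]
gripper_width: 0.569
```

Run:
```python
from h import *
plan([.4612,.3884,.043],173.9)
c=cap('scene','s4')
cv2.imwrite('pics/z4.png',cv2.resize(c['color'][150:320,360:560],None,fx=4,fy=3.5,interpolation=cv2.INTER_CUBIC))
```

```text
tcp [459.9 387.8  68. ] yaw 173.9 shift cm [-0.12  0.07  2.5 ] tilt [ 0.001  0.    -1.   ] F [-0.  -0.5 -1.6] w 0.569 t 7.08
turn z 0.0
```

View pics/z4.png

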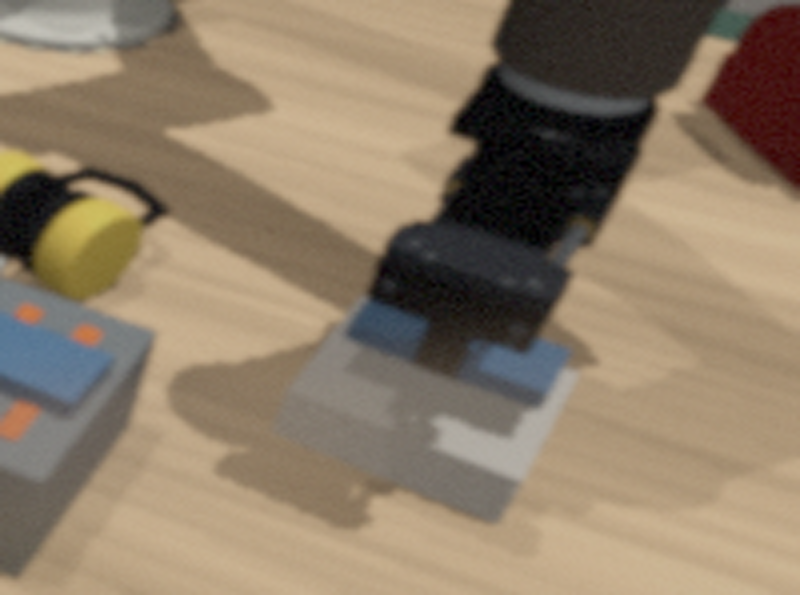

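move_arm(
  series=[
    [[-0.1,0,1,0,0,0,-1],[0,0,0.8,0,0,0,-1],[0,0,0.3,0,0,0,-1],[0,0,0,0,0,0,-1],[0,0,0,0,0,0,-1]],
  ],
)

```text
time_s: 7.75
tcp_pos: [0.4606, 0.3876, 0.0468]
ee_rot: [[-0.994, 0.106, 0.0], [0.106, 0.994, 0.0], [-0.0, 0.0, -1.0]]
wrist_force: [0.2, -0.8, -1.8]
gripper_width: 0.57
```

move_arm(
  series=[
    [[0,0,0.2,0,0,0,-1],[0,0,0,0,0,0,-1],[0,0,0,0,0,0,-1]],
  ],
)

```text
time_s: 8.12
tcp_pos: [0.4604, 0.3874, 0.0446]
ee_rot: [[-0.994, 0.106, 0.0], [0.106, 0.994, 0.0], [-0.0, 0.0, -1.0]]
wrist_force: [-0.0, -0.8, -1.6]
gripper_width: 0.571
```

move_arm(
  series=[
    [[0,0,0.15,0,0,0,-1],[0,0,0,0,0,0,-1],[0,0,0,0,0,0,-1]],
  ],
)

```text
time_s: 8.5
tcp_pos: [0.4604, 0.3874, 0.043]
ee_rot: [[-0.994, 0.106, -0.0], [0.106, 0.994, -0.0], [0.0, -0.0, -1.0]]
wrist_force: [-1.0, 0.4, -0.9]
gripper_width: 0.57
```

move_arm(
  series=[
    [[0,0,0.1,0,0,0,-1],[0,0,0,0,0,0,-1],[0,0,0,0,0,0,-1]],
  ],
)

```text
time_s: 8.88
tcp_pos: [0.4605, 0.3874, 0.043]
ee_rot: [[-0.994, 0.106, 0.0], [0.106, 0.994, 0.0], [-0.0, 0.0, -1.0]]
wrist_force: [-1.5, -1.0, 5.0]
gripper_width: 0.568
```

move_arm(
  series=[
    [[0,0,0,0,0,0,1],[0,0,0,0,0,0,1],[0,0,0,0,0,0,1],[0,0,0,0,0,0,1],[0,0,0,0,0,0,1],[0,0,-2,0,0,0,1],[0,0,-5,0,0,0,1],[0,0,-5,0,0,0,1],[0,0,0,0,0,0,1]],
  ],
)

```text
time_s: 10.0
tcp_pos: [0.4624, 0.3896, 0.1673]
ee_rot: [[-0.994, 0.105, 0.007], [0.105, 0.994, 0.008], [-0.006, 0.009, -1.0]]
wrist_force: [-0.2, 0.4, -0.3]
gripper_width: 0.997
```

Run:
```python
from h import *
c=cap('top','t5'); print([np.round(x[:5],1) for x in blobs(c,(100,80,40),(125,255,255),.094)])
print([np.round(x[:5],1) for x in blobs(c,(0,0,120),(180,50,255),.089,30,(200,160,285,220))])
cap('scene','s5');cap('wrist','w5')
C=r.capture('scene')
print('tile1',[np.round(x[:5],1) for x in blobs(C,(100,80,40),(125,255,255),.0515)])
plan([.6227,.194,.082],173.9)
```

```text
[array([457.7, 373.8,  93.8,  46.9,  83.6]), array([623.3, 195.1,  99.9,  51. ,  85.6])]
[array([560.9,  70.8,  10.1, 188.9,   0.9]), array([580.8,  97.6,  20.4,  57.8,   0.9]), array([579.2,  16. ,  58.9,  24.2,  83.2]), array([617.7,  21.4,  58.9,  24.2,  87. ]), array([657.1, 103.4,  23.6,  58.4,   1. ]), array([657.6,  24.2,  58.5,  23.1,  77.5]), array([688.2,  65.4, 189.5,  18. ,  87.8])]
tile1 [array([577.8, 182.5, 104.7,  60.7,  85.2]), array([-1202.8, -1435.4,  3170.9,  1704.6,    42.3])]
tcp [459.8 386.7 160.6] yaw 173.9 shift cm [-18.26 -17.41   7.87] tilt [-0.002 -0.002 -1.   ] F [ 0.2  0.1 -1.2] w 1.0 t 10.2
turn z -0.0
```

View pics/t5.png

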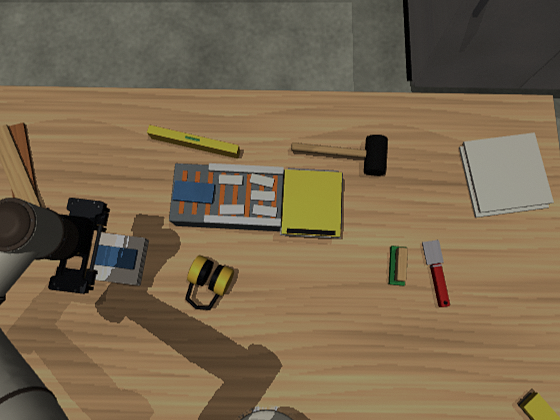

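View pics/s5.png

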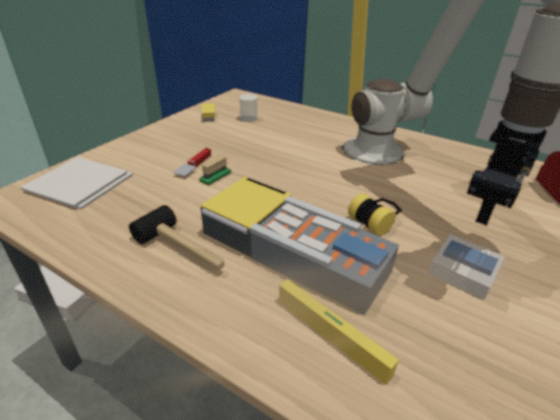

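Tile1 lies on the stack; tile0 at (623.3, 195.1), yaw 85.6°.

move_arm(
  series=[
    [[-3.05,-2.89,0,0,0,0,1],[-3.05,-2.89,0,0,0,0,1],[-3.05,-2.89,0,0,0,0,1],[-3.05,-2.89,0,0,0,0,1],[-3.05,-2.89,0,0,0,0,1],[-3.05,-2.89,0,0,0,-1.7,1],[0,0,2,0,0,0,1],[0,0,2,0,0,0,1],[0,0,2,0,0,0,1],[0,0,1,0,0,0,1],[0,0,0,0,0,0,1],[0,0,0,0,0,0,1]],
  ],
)

```text
time_s: 11.7
tcp_pos: [0.6245, 0.1958, 0.0926]
ee_rot: [[-0.997, 0.076, 0.001], [0.076, 0.997, 0.0], [-0.001, 0.0, -1.0]]
wrist_force: [-0.4, -0.1, 0.4]
gripper_width: 0.996
```

Run:
```python
from h import *
plan([.6233,.1951,.085],175.6)
cap('wrist','w6')
```

```text
tcp [624.5 195.8  92.6] yaw 175.6 shift cm [ 0.11 -0.08  0.76] tilt [ 0.001  0.    -1.   ] F [-0.4 -0.1  0.4] w 0.996 t 11.7
turn z 0.0
```

View pics/w6.png

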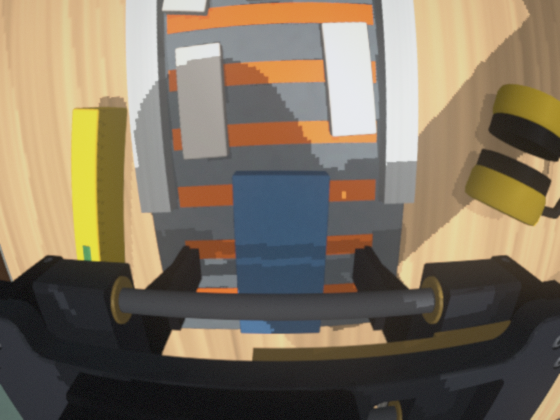

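Tile0 is centred between the fingers. Down another 7 mm and grip.

move_arm(
  series=[
    [[0.1,0,0.4,0,0,0,1],[0,0,0.3,0,0,0,1],[0,0,0,0,0,0,1],[0,0,0,0,0,0,-1],[0,0,0,0,0,0,-1],[0,0,0,0,0,0,-1],[0,0,0,0,0,0,-1],[0,0,0,0,0,0,-1],[0,0,0,0,0,0,-1],[0,0,0,0,0,0,-1]],
  ],
)

```text
time_s: 13.0
tcp_pos: [0.6229, 0.1957, 0.0851]
ee_rot: [[-0.997, 0.076, -0.0], [0.076, 0.997, -0.0], [0.0, -0.0, -1.0]]
wrist_force: [-0.3, 0.8, 1.3]
gripper_width: 0.57
```

move_arm(
  series=[
    [[0,0,-0.3,0,0,0,-1],[0,0,-1,0,0,0,-1],[0,0,-2,0,0,0,-1],[0,0,-2.5,0,0,0,-1],[0,0,0,0,0,0,-1],[0,0,0,0,0,0,-1]],
  ],
)

```text
time_s: 13.75
tcp_pos: [0.6224, 0.1955, 0.1423]
ee_rot: [[-0.997, 0.077, -0.001], [0.077, 0.997, -0.0], [0.001, -0.0, -1.0]]
wrist_force: [-1.0, -0.0, -1.9]
gripper_width: 0.574
```

Run:
```python
from h import *
plan([.4605,.3880,.10],173.9)
```

```text
tcp [622.4 195.5 142.3] yaw 175.6 shift cm [17.61 17.95  4.25] tilt [-0.001 -0.    -1.   ] F [-1.  -0.  -1.9] w 0.574 t 13.75
turn z 1.7
```

move_arm(
  series=[
    [[2.94,3,0,0,0,0,-1],[2.94,3,0,0,0,0,-1],[2.94,3,0,0,0,0,-1],[2.94,3,0,0,0,0,-1],[2.94,3,0,0,0,0,-1],[2.94,3,0,0,0,1.7,-1],[0,0,3,0,0,0,-1],[0,0,2.5,0,0,0,-1],[0,0,1.5,0,0,0,-1],[0,0,0.5,0,0,0,-1],[0,0,0,0,0,0,-1],[0,0,0,0,0,0,-1]],
  ],
)

```text
time_s: 15.25
tcp_pos: [0.4615, 0.3891, 0.069]
ee_rot: [[-0.994, 0.106, 0.001], [0.106, 0.994, 0.002], [-0.001, 0.002, -1.0]]
wrist_force: [-0.6, -0.2, -1.8]
gripper_width: 0.568
```

move_arm(
  series=[
    [[0,0,0.3,0,0,0,-1],[0,0,0,0,0,0,-1],[0,0,0,0,0,0,-1]],
  ],
)

```text
time_s: 15.62
tcp_pos: [0.461, 0.3887, 0.0652]
ee_rot: [[-0.994, 0.106, 0.0], [0.106, 0.994, 0.0], [-0.0, 0.0, -1.0]]
wrist_force: [0.2, 1.3, -1.7]
gripper_width: 0.573
```

move_arm(
  series=[
    [[0,0,0.5,0,0,0,-1],[0,0,0.1,0,0,0,-1],[0,0,0,0,0,0,-1],[0,0,0,0,0,0,-1]],
  ],
)

```text
time_s: 16.12
tcp_pos: [0.4609, 0.3887, 0.0591]
ee_rot: [[-0.994, 0.106, 0.0], [0.106, 0.994, 0.0], [-0.0, 0.0, -1.0]]
wrist_force: [-0.7, -0.3, -1.4]
gripper_width: 0.565
```

move_arm(
  series=[
    [[0,0,0.2,0,0,0,-1],[0,0,0,0,0,0,-1],[0,0,0,0,0,0,-1]],
  ],
)

```text
time_s: 16.5
tcp_pos: [0.4609, 0.3886, 0.057]
ee_rot: [[-0.994, 0.106, -0.0], [0.106, 0.994, -0.0], [0.0, -0.0, -1.0]]
wrist_force: [-1.1, 0.5, -2.2]
gripper_width: 0.571
```

move_arm(
  series=[
    [[0,0,0.1,0,0,0,-1],[0,0,0,0,0,0,-1],[0,0,0,0,0,0,-1]],
  ],
)

```text
time_s: 16.88
tcp_pos: [0.461, 0.3888, 0.0565]
ee_rot: [[-0.994, 0.106, 0.0], [0.106, 0.994, 0.0], [-0.0, 0.0, -1.0]]
wrist_force: [-1.8, 0.5, 1.9]
gripper_width: 0.566
```

move_arm(
  series=[
    [[0,0,0,0,0,0,1],[0,0,0,0,0,0,1],[0,0,0,0,0,0,1],[0,0,0,0,0,0,1],[0,0,0,0,0,0,1],[0,0,-2,0,0,0,1],[0,0,-5,0,0,0,1],[0,0,-6,0,0,0,1],[0,0,-5,0,0,0,1],[0,-5,0,0,0,0,1],[0,-6,0,0,0,0,1],[0,-6,0,0,0,0,1]],
  ],
)

```text
time_s: 18.38
tcp_pos: [0.4424, 0.218, 0.2362]
ee_rot: [[-0.994, 0.105, 0.0], [0.105, 0.994, 0.0], [-0.0, 0.0, -1.0]]
wrist_force: [0.5, 0.2, 1.0]
gripper_width: 0.998
```

move_arm(
  series=[
    [[0,-6,0,0,0,0,1],[0,-6,0,0,0,0,1],[0,-6,0,0,0,0,1],[0,-6,0,0,0,0,1],[0,0,0,0,0,9.5,1],[0,0,0,0,0,9.5,1],[0,0,0,0,0,9.4,1],[0,0,0,0,0,9.4,1],[0,0,0,0,0,9.4,1],[0,0,0,0,0,9.4,1],[0,0,0,0,0,9.4,1],[0,0,0,0,0,9.4,1]],
  ],
)

```text
time_s: 19.88
tcp_pos: [0.4173, -0.0191, 0.2361]
ee_rot: [[-0.143, 0.99, 0.0], [0.99, 0.143, 0.0], [0.0, 0.0, -1.0]]
wrist_force: [0.3, 0.7, -0.1]
gripper_width: 0.995
```

Run:
```python
from h import *
plan([.4415,-.4285,.15],98.5)
c=cap('top','t7');print([np.round(x[:5],1) for x in blobs(c,(100,80,40),(125,255,255),.0655)])
cap('scene','s7')
```

```text
tcp [417.3 -19.1 236.1] yaw 98.2 shift cm [-40.87  -3.44   8.61] tilt [ 0.  0. -1.] F [ 0.3  0.7 -0.1] w 0.995 t 19.88
turn z -0.3
[array([462.1, 387.9,  99.2,  49.9,  83.9])]
```

View pics/s7.png

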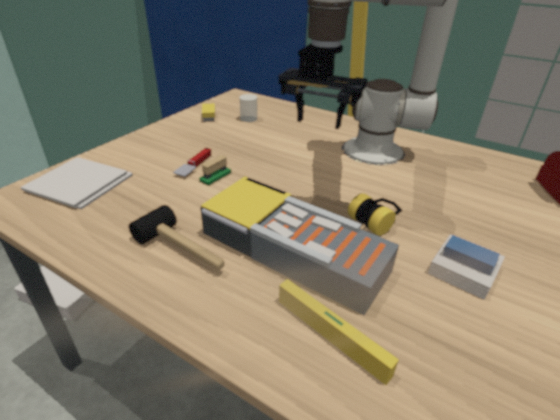

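Both tiles lie squarely on the stack (1 mm off centre). Now the knife.

move_arm(
  series=[
    [[-5.84,-0.49,0,0,0,-0.3,1],[-5.84,-0.49,0,0,0,0,1],[-5.84,-0.49,0,0,0,0,1],[-5.84,-0.49,0,0,0,0,1],[-5.84,-0.49,0,0,0,0,1],[-5.84,-0.49,0,0,0,0,1],[-5.84,-0.49,0,0,0,0,1],[0,0,4,0,0,0,1],[0,0,4,0,0,0,1],[0,0,0,0,0,0,1],[0,0,0,0,0,0,1]],
  ],
)

```text
time_s: 21.35
tcp_pos: [0.4468, -0.429, 0.1578]
ee_rot: [[-0.155, 0.988, 0.002], [0.988, 0.155, -0.002], [-0.002, 0.001, -1.0]]
wrist_force: [-0.1, 0.1, 0.4]
gripper_width: 0.999
```

Run:
```python
from h import *
plan([.4415,-.4285,.007],98.5)
cap('wrist','w8')
```

```text
tcp [ 446.8 -429.   157.8] yaw 98.9 shift cm [ 0.17 -0.54 15.08] tilt [ 0.002 -0.002 -1.   ] F [-0.1  0.1  0.4] w 0.999 t 21.35
turn z 0.4
```

View pics/w8.png

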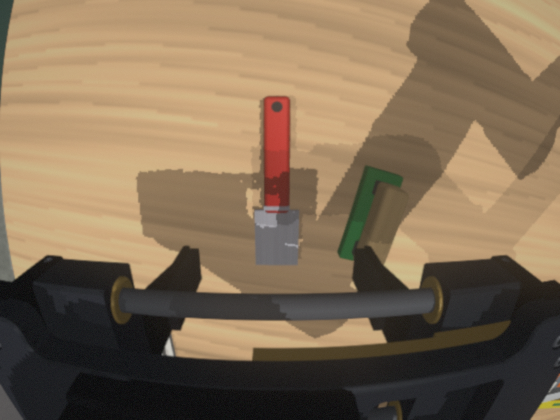

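Knife lies straight between the fingers (handle column 277); descend.

move_arm(
  series=[
    [[0.15,-0.4,4,0,0,0,1],[0,0,4,0,0,0,1],[0,0,4,0,0,0,1],[0,0,1.5,0,0,0,1],[0,0,1,0,0,0,1],[0,0,0,0,0,0,1],[0,0,0,0,0,0,1]],
  ],
)

```text
time_s: 22.28
tcp_pos: [0.4427, -0.428, 0.0126]
ee_rot: [[-0.154, 0.988, 0.002], [0.988, 0.154, -0.002], [-0.002, 0.002, -1.0]]
wrist_force: [0.2, 0.5, 0.8]
gripper_width: 0.998
```

Run:
```python
from h import *
plan([.4415,-.4285,.007],98.5)
```

```text
tcp [ 442.7 -428.    12.6] yaw 98.8 shift cm [-0.03 -0.12  0.56] tilt [ 0.002 -0.002 -1.   ] F [0.2 0.5 0.8] w 0.998 t 22.27
turn z 0.3
```

move_arm(
  series=[
    [[0,-0.1,0.5,0,0,0,1],[0,0,0,0,0,0,1],[0,0,0,0,0,0,-1],[0,0,0,0,0,0,-1],[0,0,0,0,0,0,-1],[0,0,0,0,0,0,-1],[0,0,0,0,0,0,-1],[0,0,0,0,0,0,-1],[0,0,0,0,0,0,-1]],
  ],
)

```text
time_s: 23.4
tcp_pos: [0.4408, -0.4276, 0.0061]
ee_rot: [[-0.153, 0.988, 0.0], [0.988, 0.153, -0.0], [-0.0, 0.0, -1.0]]
wrist_force: [-0.0, -0.8, 0.1]
gripper_width: 0.286
```

Run:
```python
from h import *
plan([.4415,-.4285,.007],98.5)
```

```text
tcp [ 440.8 -427.6    6.1] yaw 98.8 shift cm [-0.1   0.06 -0.09] tilt [ 0. -0. -1.] F [-0.  -0.8  0.1] w 0.286 t 23.4
turn z 0.3
```

move_arm(
  series=[
    [[0,0,-0.5,0,0,0,-1],[0,0,-3,0,0,0,-1],[0,0,-5,0,0,0,-1],[0,0,-5,0,0,0,-1],[0,0,0,0,0,5.5,-1],[0,0,0,0,0,5.6,-1],[0,0,0,0,0,0,-1]],
  ],
)

```text
time_s: 24.28
tcp_pos: [0.4405, -0.4274, 0.1413]
ee_rot: [[0.039, 0.999, 0.0], [0.999, -0.039, 0.0], [0.0, 0.0, -1.0]]
wrist_force: [0.2, 0.4, -1.5]
gripper_width: 0.276
```

Run:
```python
from h import *
plan(st([-200,-76,66]),87.7); print(st([-200,-76,66]))
```

```text
tcp [ 440.5 -427.4  141.3] yaw 87.8 shift cm [33.12 -4.04  7.53] tilt [ 0.  0. -1.] F [ 0.2  0.4 -1.5] w 0.276 t 24.27
turn z 0.1
[ 0.4130111  -0.09491242  0.066     ]
```

move_arm(
  series=[
    [[5.52,-0.67,0,0,0,0,-1],[5.52,-0.67,0,0,0,0,-1],[5.52,-0.67,0,0,0,0,-1],[5.52,-0.67,0,0,0,0,-1],[5.52,-0.67,0,0,0,0,-1],[5.52,-0.69,0,0,0,0,-1],[0,0,3,0,0,0,-1],[0,0,3,0,0,0,-1],[0,0,1,0,0,0,-1],[0,0,0,0,0,0,-1],[0,0,0,0,0,0,-1]],
  ],
)

```text
time_s: 25.65
tcp_pos: [0.4145, -0.0952, 0.0719]
ee_rot: [[0.04, 0.999, 0.002], [0.999, -0.04, 0.0], [0.0, 0.002, -1.0]]
wrist_force: [-0.5, 0.6, -1.5]
gripper_width: 0.272
```

Run:
```python
from h import *
plan(st([-200,-76,66]),87.7)
c=cap('top','t9');cv2.imwrite('pics/z9.png',cv2.resize(c['color'][150:300,230:400],None,fx=4,fy=4,interpolation=cv2.INTER_CUBIC))
c=cap('scene','s9');cv2.imwrite('pics/y9.png',cv2.resize(c['color'][90:260,150:350],None,fx=4,fy=3.5,interpolation=cv2.INTER_CUBIC))
cap('wrist','w9')
```

```text
tcp [414.5 -95.2  71.9] yaw 87.7 shift cm [ 0.02 -0.15  0.59] tilt [ 0.002  0.    -1.   ] F [-0.5  0.6 -1.5] w 0.272 t 25.65
turn z 0.0
```

View pics/z9.png

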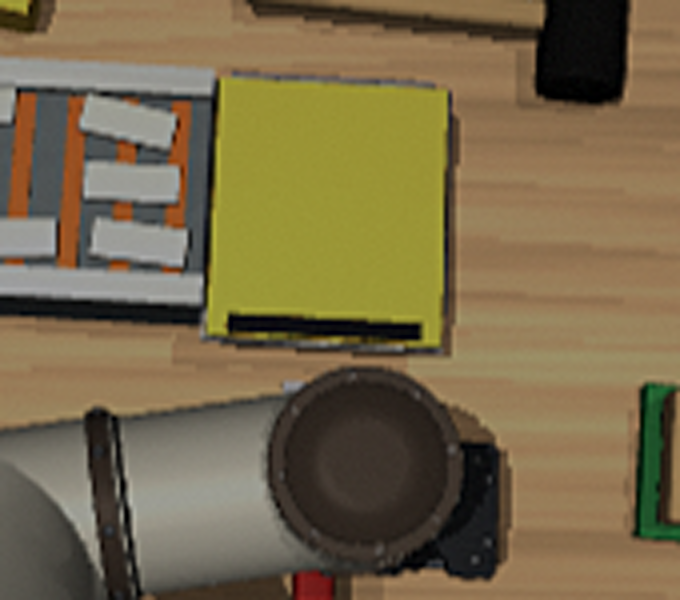

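View pics/y9.png

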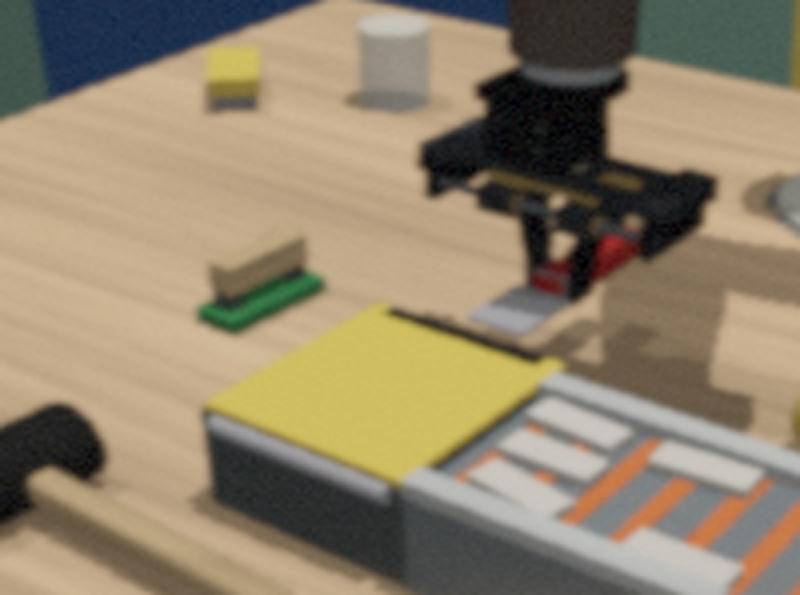

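View pics/w9.png

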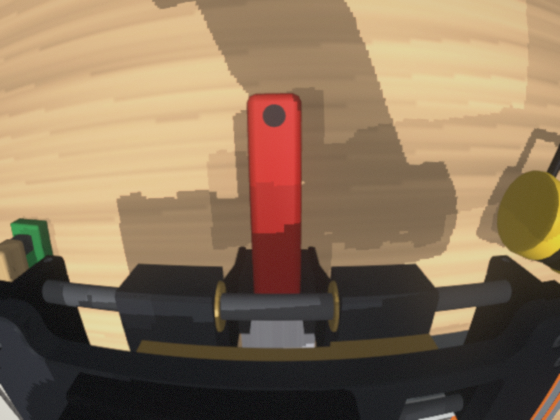

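The blade sticks out level toward the slot, tip corners near zoom (472,312) and (515,332). I'll check tip height by projection.

Run:
```python
from h import *
c=r.capture('scene'); s=r.sense(); t=s['tcp_pos']
for dz in (0,.004,.008,.012):
  for a in (76,80,84): print(dz,a,[proj(c,t+SR@np.array([a/1000,e,dz]))[0].round(1) for e in (-.022,.022)])
img=cv2.resize(c['color'][165:200,255:305],None,fx=14,fy=14,interpolation=cv2.INTER_CUBIC)
for e in (-.022,.022):
    u=(proj(c,t+SR@np.array([.080,e,.008]))[0]-[255,165]+.5)*14; cv2.circle(img,tuple(u.astype(int)),3,(0,0,255),-1)
cv2.imwrite('pics/tip.png',img)
```

```text
0 76 [array([265.9, 182.2]), array([279.7, 187.5])]
0 80 [array([265. , 182.9]), array([278.8, 188.2])]
0 84 [array([264.1, 183.5]), array([277.9, 188.8])]
0.004 76 [array([265.9, 180.9]), array([279.7, 186.2])]
0.004 80 [array([265. , 181.6]), array([278.8, 186.9])]
0.004 84 [array([264.1, 182.2]), array([278. , 187.5])]
0.008 76 [array([265.9, 179.6]), array([279.7, 184.9])]
0.008 80 [array([265.1, 180.3]), array([278.9, 185.6])]
0.008 84 [array([264.2, 180.9]), array([278. , 186.2])]
0.012 76 [array([266. , 178.3]), array([279.8, 183.6])]
0.012 80 [array([265.1, 179. ]), array([278.9, 184.2])]
0.012 84 [array([264.2, 179.6]), array([278. , 184.9])]
```

View pics/tip.png

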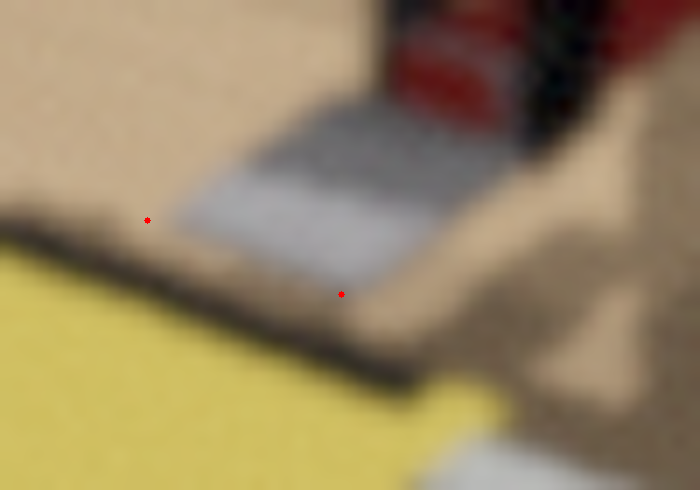

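move_arm(
  series=[
    [[0,0,0.6,0,0,0,-1],[0,0,0,0,0,0,-1],[0,0,0,0,0,0,-1]],
  ],
)

```text
time_s: 26.22
tcp_pos: [0.4135, -0.095, 0.0649]
ee_rot: [[0.04, 0.999, -0.0], [0.999, -0.04, -0.0], [-0.0, -0.0, -1.0]]
wrist_force: [0.8, 0.0, -0.3]
gripper_width: 0.269
```

move_arm(
  series=[
    [[0,1,0,0,0,0,-1],[0,1,0,0,0,0,-1],[0,0.8,0,0,0,0,-1],[0,0,0,0,0,0,-1],[0,0,0,0,0,0,-1]],
  ],
)

```text
time_s: 26.85
tcp_pos: [0.4411, -0.0962, 0.0649]
ee_rot: [[0.04, 0.999, -0.001], [0.999, -0.04, 0.0], [-0.0, -0.001, -1.0]]
wrist_force: [0.1, -0.6, -1.3]
gripper_width: 0.276
```

Run:
```python
from h import *
plan(st([-158,-76,66]),87.7)
c=cap('scene','s10');cv2.imwrite('pics/y10.png',cv2.resize(c['color'][140:220,210:310],None,fx=7,fy=7,interpolation=cv2.INTER_CUBIC))
```

```text
tcp [441.1 -96.2  64.9] yaw 87.7 shift cm [ 0.02  1.38 -0.11] tilt [-0.001  0.    -1.   ] F [ 0.1 -0.6 -1.3] w 0.276 t 26.85
turn z -0.0
```

View pics/y10.png

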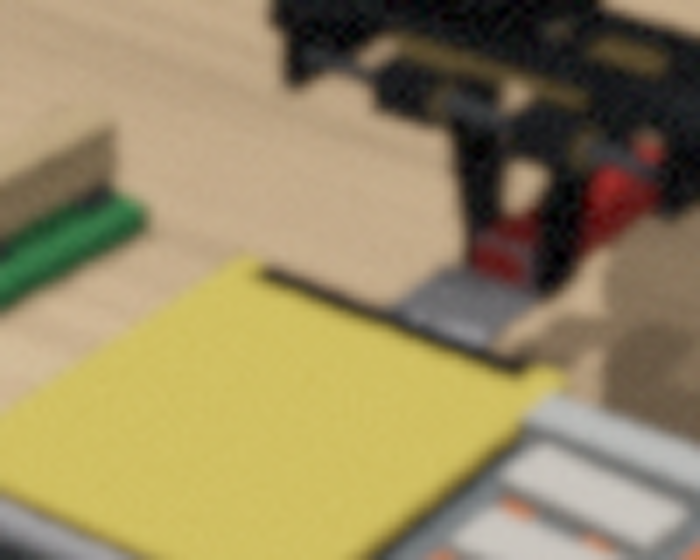

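The blade runs behind/under the lip edge. Push in 13 mm more, then check force.

move_arm(
  series=[
    [[0,0.7,0,0,0,0,-1],[0,0.6,0,0,0,0,-1],[0,0,0,0,0,0,-1],[0,0,0,0,0,0,-1]],
  ],
)

```text
time_s: 27.4
tcp_pos: [0.4543, -0.0967, 0.0649]
ee_rot: [[0.04, 0.999, -0.0], [0.999, -0.04, 0.0], [0.0, -0.0, -1.0]]
wrist_force: [-0.4, -0.1, -1.5]
gripper_width: 0.274
```

move_arm(
  series=[
    [[0,0,-0.5,0,0,0,-1],[0,0,-0.5,0,0,0,-1],[0,0,-0.5,0,0,0,-1],[0,0,0,0,0,0,-1]],
  ],
)

```text
time_s: 27.9
tcp_pos: [0.4544, -0.0967, 0.0805]
ee_rot: [[0.04, 0.999, 0.0], [0.999, -0.04, 0.0], [0.0, 0.0, -1.0]]
wrist_force: [0.4, -0.4, -1.5]
gripper_width: 0.274
```

Run:
```python
from h import *
plan(st([-158,-76,66]),87.7); s=r.sense(); print(s['moment'], tost(s['tcp_pos']))
c=cap('scene','s11');cv2.imwrite('pics/y11.png',cv2.resize(c['color'][140:240,190:310],None,fx=6,fy=6,interpolation=cv2.INTER_CUBIC))
```

```text
tcp [454.4 -96.7  80.5] yaw 87.7 shift cm [0.01 0.05 1.45] tilt [ 0.  0. -1.] F [ 0.4 -0.4 -1.5] w 0.274 t 27.9
turn z 0.0
[-0.10190296  0.12036527 -0.00328361] [-158.54959119  -76.10006925   80.47167058]
```

View pics/y11.png

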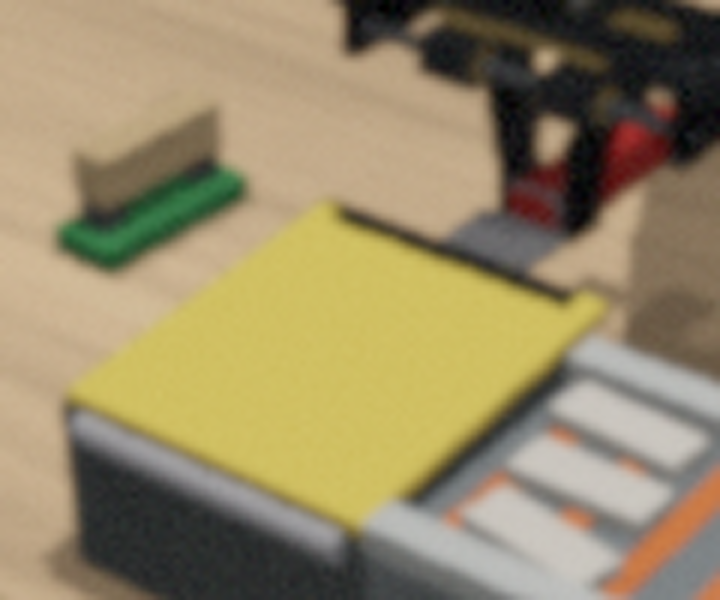

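Lip is rising with the blade under it. Continue along the arc to about 0.6 rad.

move_arm(
  series=[
    [[0,0.42,-0.94,0,0,0,-1],[0,0.42,-0.94,0,0,0,-1],[0,0.36,-1.4,0,0,0,-1],[0,0.49,-1.37,0,0,0,-1],[0,0,0,0,0,0,-1],[0,0,0,0,0,0,-1]],
  ],
)

```text
time_s: 28.7
tcp_pos: [0.4723, -0.0973, 0.127]
ee_rot: [[0.04, 0.999, 0.002], [0.999, -0.04, 0.0], [0.0, 0.002, -1.0]]
wrist_force: [-1.2, 0.6, -1.3]
gripper_width: 0.271
```

Run:
```python
from h import *
plan(st([-158,-76,66]),87.7); s=r.sense(); print(s['moment'], tost(s['tcp_pos']))
c=cap('scene','s12');cv2.imwrite('pics/y12.png',cv2.resize(c['color'][120:260,170:330],None,fx=5,fy=4.2,interpolation=cv2.INTER_CUBIC))
```

```text
tcp [472.3 -97.3 127. ] yaw 87.7 shift cm [-0.   -1.75  6.1 ] tilt [ 0.002  0.    -1.   ] F [-1.2  0.6 -1.3] w 0.271 t 28.7
turn z 0.0
[ 0.03046214 -0.02293802 -0.03075853] [-140.62606525  -75.99063911  126.99807291]
```

View pics/y12.png

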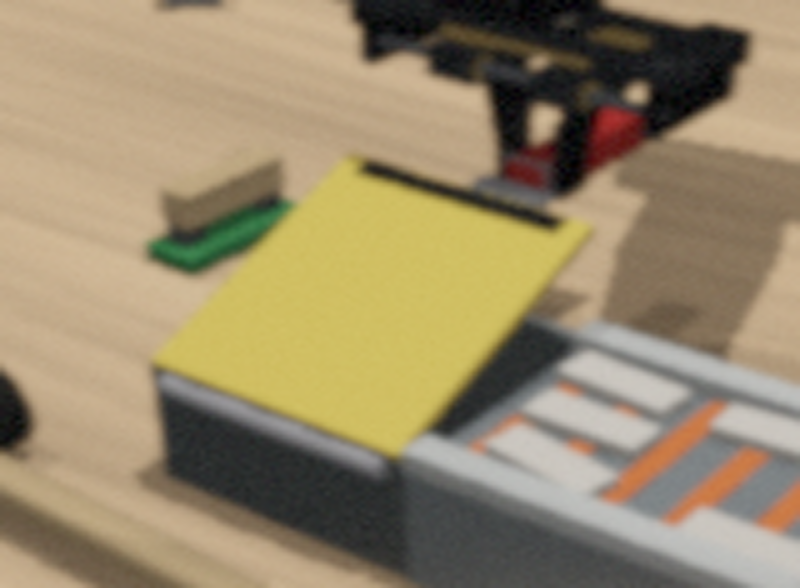

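Cover at about 0.4 rad, blade beneath. Continue.

move_arm(
  series=[
    [[0,0.64,-1.3,0,0,0,-1],[0,0.75,-1.24,0,0,0,-1],[0,0.88,-1.15,0,0,0,-1],[0,0.99,-1.06,0,0,0,-1],[0,1.09,-0.96,0,0,0,-1],[0,1.18,-0.84,0,0,0,-1],[0,0,0,0,0,0,-1],[0,0,0,0,0,0,-1]],
  ],
)

```text
time_s: 29.75
tcp_pos: [0.5274, -0.0995, 0.1923]
ee_rot: [[0.04, 0.999, 0.002], [0.999, -0.04, 0.0], [0.0, 0.002, -1.0]]
wrist_force: [0.2, -0.5, -1.6]
gripper_width: 0.272
```

Run:
```python
from h import *
plan(st([-158,-76,66]),87.7); s=r.sense(); print(s['moment'], tost(s['tcp_pos']))
c=cap('scene','s13');cv2.imwrite('pics/y13.png',cv2.resize(c['color'][80:260,150:330],None,fx=4,fy=3.3,interpolation=cv2.INTER_CUBIC))
```

```text
tcp [527.4 -99.5 192.3] yaw 87.7 shift cm [ 0.   -7.27 12.62] tilt [ 0.002  0.    -1.   ] F [ 0.2 -0.5 -1.6] w 0.272 t 29.75
turn z 0.0
[-0.05370032 -0.02925971 -0.00096228] [-85.55050477 -76.03164506 192.34697713]
```

View pics/y13.png

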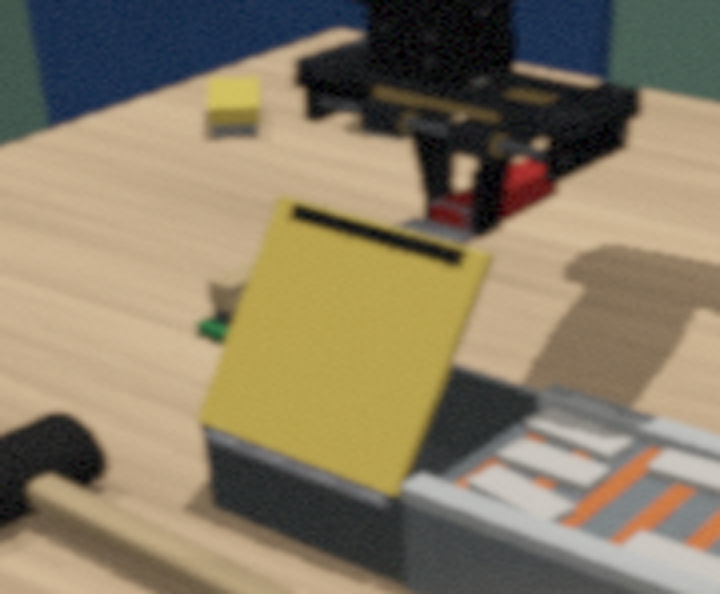

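move_arm(
  series=[
    [[0,1.25,-0.72,0,0,0,-1],[0,1.33,-0.59,0,0,0,-1],[0,1.37,-0.46,0,0,0,-1],[0,1.42,-0.2,0,0,0,-1],[0,1.43,0,0,0,0,-1],[0,1.2,0,0,0,0,-1],[0,0,0,0,0,0,-1],[0,0,0,0,0,0,-1]],
  ],
)

```text
time_s: 30.8
tcp_pos: [0.6067, -0.1027, 0.2116]
ee_rot: [[0.04, 0.999, 0.0], [0.999, -0.04, 0.0], [0.0, 0.0, -1.0]]
wrist_force: [0.3, -1.1, -1.1]
gripper_width: 0.272
```

Run:
```python
from h import *
plan(st([-158,-76,66]),87.7); s=r.sense(); print(s['moment'], tost(s['tcp_pos']))
c=cap('scene','s14');cv2.imwrite('pics/y14.png',cv2.resize(c['color'][60:260,150:330],None,fx=4,fy=3,interpolation=cv2.INTER_CUBIC))
```

```text
tcp [ 606.7 -102.7  211.6] yaw 87.7 shift cm [  0.   -15.19  14.55] tilt [ 0.  0. -1.] F [ 0.3 -1.1 -1.1] w 0.272 t 30.8
turn z 0.0
[-0.05824949 -0.00989476 -0.00835799] [ -6.17577973 -75.99862909 211.55617764]
```

View pics/y14.png

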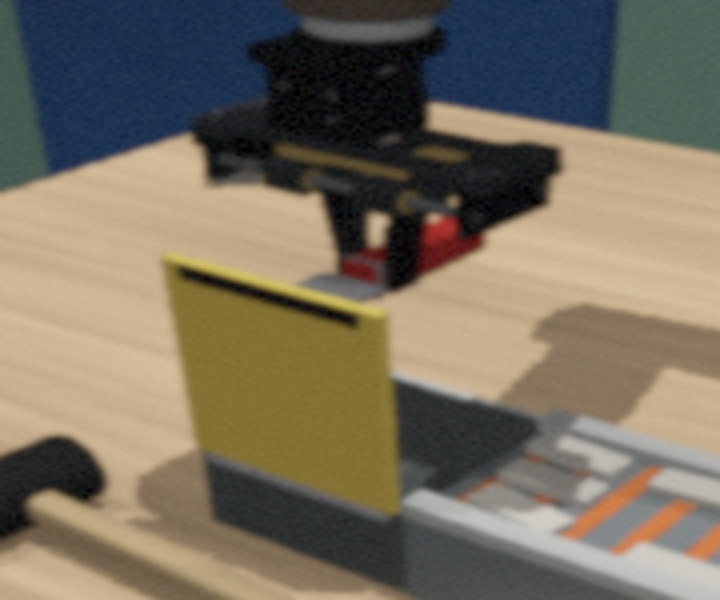

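Cover is upright (~1.57 rad). Back off and return the knife.

move_arm(
  series=[
    [[0,-3,0,0,0,0,-1],[0,-6,0,0,0,0,-1],[0,-6,0,0,0,0,-1],[0,0,0,0,0,-5.5,-1],[0,0,0,0,0,-5.6,-1],[0,0,0,0,0,0,-1]],
  ],
)

```text
time_s: 31.6
tcp_pos: [0.4565, -0.0967, 0.2122]
ee_rot: [[-0.152, 0.988, 0.001], [0.988, 0.152, 0.0], [-0.0, 0.001, -1.0]]
wrist_force: [-0.4, 0.3, -1.4]
gripper_width: 0.28
```

Run:
```python
from h import *
plan([.4408,-.4276,.0065],98.8)
c=cap('scene','s15');cv2.imwrite('pics/y15.png',cv2.resize(c['color'][60:260,150:330],None,fx=4,fy=3,interpolation=cv2.INTER_CUBIC))
```

```text
tcp [456.5 -96.7 212.2] yaw 98.8 shift cm [-32.46  -6.62  20.56] tilt [ 0.001  0.    -1.   ] F [-0.4  0.3 -1.4] w 0.28 t 31.6
turn z -0.0
```

View pics/y15.png

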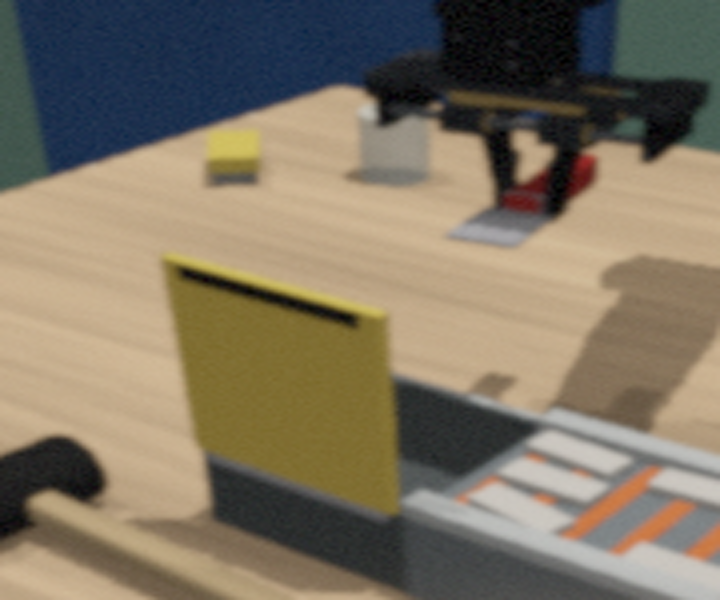

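move_arm(
  series=[
    [[-5.41,-1.1,0,0,0,0,-1],[-5.41,-1.1,0,0,0,0,-1],[-5.41,-1.1,0,0,0,0,-1],[-5.41,-1.1,0,0,0,0,-1],[-5.41,-1.1,0,0,0,0,-1],[-5.41,-1.1,0,0,0,0,-1],[0,0,5,0,0,0,-1],[0,0,5,0,0,0,-1],[0,0,5,0,0,0,-1],[0,0,3.5,0,0,0,-1],[0,0,0,0,0,0,-1],[0,0,0,0,0,0,-1]],
  ],
)

```text
time_s: 33.15
tcp_pos: [0.4424, -0.4285, 0.0281]
ee_rot: [[-0.153, 0.988, 0.002], [0.988, 0.153, -0.002], [-0.002, 0.002, -1.0]]
wrist_force: [0.5, 0.2, -0.5]
gripper_width: 0.273
```

Run:
```python
from h import *
plan([.4408,-.4276,.0065],98.8)
```

```text
tcp [ 442.4 -428.5   28.1] yaw 98.8 shift cm [ 0.12 -0.15  2.16] tilt [ 0.002 -0.002 -1.   ] F [ 0.5  0.2 -0.5] w 0.273 t 33.15
turn z 0.0
```

move_arm(
  series=[
    [[0,0,1,0,0,0,-1],[0,0,0.7,0,0,0,-1],[0,0,0.2,0,0,0,-1],[0,0,0,0,0,0,-1],[0,0,0,0,0,0,-1]],
  ],
)

```text
time_s: 33.78
tcp_pos: [0.4414, -0.4278, 0.008]
ee_rot: [[-0.153, 0.988, 0.0], [0.988, 0.153, -0.0], [-0.0, 0.0, -1.0]]
wrist_force: [0.8, -0.2, 0.2]
gripper_width: 0.269
```

move_arm(
  series=[
    [[0,0,0.1,0,0,0,-1],[0,0,0,0,0,0,-1],[0,0,0,0,0,0,-1]],
  ],
)

```text
time_s: 34.15
tcp_pos: [0.4412, -0.4276, 0.0068]
ee_rot: [[-0.153, 0.988, 0.0], [0.988, 0.153, -0.0], [-0.0, 0.0, -1.0]]
wrist_force: [-0.2, -0.4, -1.3]
gripper_width: 0.275
```

move_arm(
  series=[
    [[0,0,0,0,0,0,0],[0,0,0,0,0,0,1],[0,0,0,0,0,0,1],[0,0,0,0,0,0,1],[0,0,0,0,0,0,1],[0,0,-2,0,0,0,1],[0,0,-5,0,0,0,1],[0,0,-5,0,0,0,1],[0,0,-4,0,0,0,1],[0,0,0,0,0,-9.9,1],[0,0,0,0,0,-9.9,1],[0,0,0,0,0,-9.9,1]],
  ],
)

```text
time_s: 35.65
tcp_pos: [0.4411, -0.4275, 0.1669]
ee_rot: [[-0.627, 0.779, 0.0], [0.779, 0.627, 0.0], [-0.0, 0.0, -1.0]]
wrist_force: [-0.2, -0.4, 0.4]
gripper_width: 1.0
```

move_arm(
  series=[
    [[0,0,0,0,0,-9.9,1],[0,0,0,0,0,-9.9,1],[0,0,0,0,0,-9.9,1],[0,0,0,0,0,-9.8,1],[0,0,0,0,0,-9.8,1],[-1,5,0,0,0,0,1],[-0.6,5,0,0,0,0,1],[0,0,0,0,0,0,1],[0,0,0,0,0,0,1]],
  ],
)

```text
time_s: 36.78
tcp_pos: [0.4612, -0.3283, 0.167]
ee_rot: [[-0.999, 0.038, 0.0], [0.038, 0.999, -0.0], [-0.0, -0.0, -1.0]]
wrist_force: [-0.2, 0.8, 0.7]
gripper_width: 1.0
```

Run:
```python
from h import *
plan([.4545,-.3285,.036],177.8); print(r.sense()['joints'].round(0))
c=cap('wrist','w16');c=cap('scene','s16')
```

```text
tcp [ 461.2 -328.3  167. ] yaw 177.8 shift cm [ 0.68 -0.04 13.1 ] tilt [ 0. -0. -1.] F [-0.2  0.8  0.7] w 1.0 t 36.77
turn z 0.0
[-19.  19. -13.   0. -58.  17.]
```

View pics/w16.png

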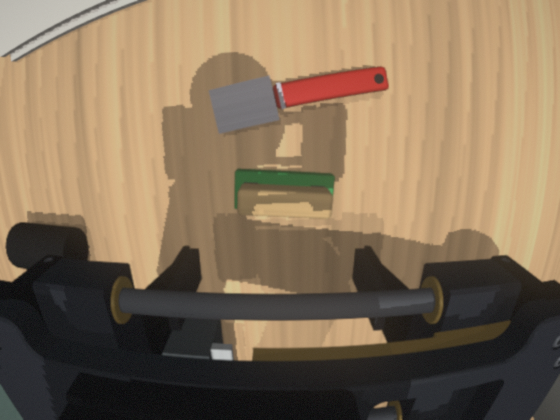

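View pics/s16.png

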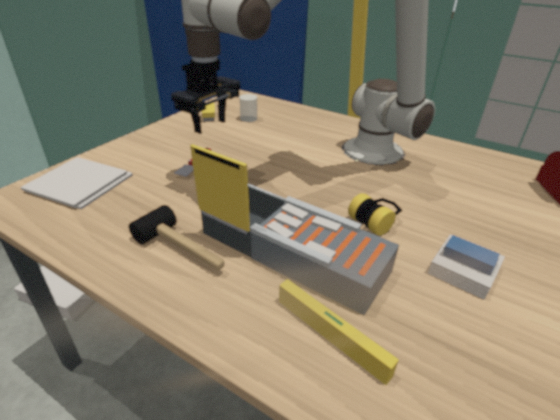

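The wrist picture shows the float's long side along world x (columns 235–335), so the jaws need turning back 90°; then it's already oriented for sweeping.

move_arm(
  series=[
    [[0.68,0,0,0,0,10,1],[0,0,0,0,0,10,1],[0,0,0,0,0,10,1],[0,0,0,0,0,10,1],[0,0,0,0,0,10,1],[0,0,0,0,0,10,1],[0,0,0,0,0,10,1],[0,0,0,0,0,10,1],[0,0,0,0,0,10,1],[0,0,0,0,0,0,1],[0,0,0,0,0,0,1]],
  ],
)

```text
time_s: 38.25
tcp_pos: [0.454, -0.3286, 0.1666]
ee_rot: [[0.037, 0.999, -0.0], [0.999, -0.037, 0.0], [0.0, -0.0, -1.0]]
wrist_force: [-0.4, -0.5, 0.3]
gripper_width: 1.0
```

Run:
```python
from h import *
plan([.4545,-.3285,.036],87.8); print(r.sense()['joints'].round(0))
c=cap('wrist','w17')
```

```text
tcp [ 454.  -328.6  166.6] yaw 87.9 shift cm [1.000e-02 5.000e-02 1.306e+01] tilt [-0.  0. -1.] F [-0.4 -0.5  0.3] w 1.0 t 38.25
turn z 0.1
[-19.  19. -13.   0. -58. -73.]
```

View pics/w17.png

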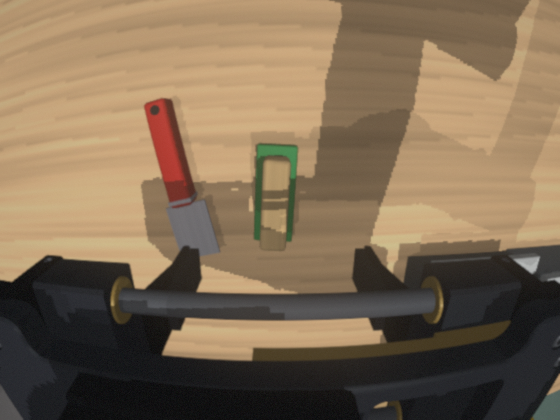

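move_arm(
  series=[
    [[0,0,5,0,0,0,1],[0,0,5,0,0,0,1],[0,0,2.5,0,0,0,1],[0,0,0.4,0,0,0,1],[0,0,0,0,0,0,1],[0,0,0,0,0,0,-1],[0,0,0,0,0,0,-1],[0,0,0,0,0,0,-1],[0,0,0,0,0,0,-1],[0,0,0,0,0,0,-1],[0,0,0,0,0,0,-1],[0,0,0,0,0,0,-1]],
  ],
)

```text
time_s: 39.8
tcp_pos: [0.4545, -0.3284, 0.038]
ee_rot: [[0.038, 0.999, 0.0], [0.999, -0.038, -0.001], [-0.001, 0.0, -1.0]]
wrist_force: [-0.6, -2.5, -0.9]
gripper_width: 0.288
```

Run:
```python
from h import *
plan([.4545,-.3285,.036],87.8)
```

```text
tcp [ 454.5 -328.4   38. ] yaw 87.8 shift cm [-0.01  0.    0.2 ] tilt [ 0.    -0.001 -1.   ] F [-0.6 -2.5 -0.9] w 0.288 t 39.8
turn z 0.0
```

move_arm(
  series=[
    [[0,0,-1,0,0,0,-1],[0,0,-4,0,0,0,-1],[0,0,-5,0,0,0,-1],[0,0,-5,0,0,0,-1],[0,0,-5,0,0,0,-1],[0,0,0,0,0,0,-1]],
  ],
)

```text
time_s: 40.55
tcp_pos: [0.4562, -0.329, 0.2431]
ee_rot: [[0.038, 0.999, 0.01], [0.999, -0.038, -0.004], [-0.004, 0.01, -1.0]]
wrist_force: [-0.1, 0.6, -2.2]
gripper_width: 0.272
```

Run:
```python
from h import *
plan(st([0,222,121]),87.7)
c=cap('top','t18');print([np.round(tost([x[0]/1000,x[1]/1000,.089])[:2],0).tolist()+list(np.round(x[2:5])) for x in blobs(c,(0,0,110),(180,50,255),.089,30,(165,155,290,235))])
cv2.imwrite('pics/z18.png',cv2.resize(c['color'][150:320,150:460],None,fx=2.5,fy=2.5,interpolation=cv2.INTER_CUBIC))
c=cap('scene','s18')
```

```text
tcp [ 456.2 -329.   243.1] yaw 87.8 shift cm [53.03 14.76 12.14] tilt [ 0.01  -0.004 -1.   ] F [-0.1  0.6 -2.2] w 0.272 t 40.55
turn z 0.1
[[-86.0, -12.0, np.float64(20.0), np.float64(22.0), np.float64(1.0)], [-66.0, 95.0, np.float64(190.0), np.float64(19.0), np.float64(88.0)], [-38.0, 41.0, np.float64(59.0), np.float64(25.0), np.float64(83.0)], [-39.0, 123.0, np.float64(23.0), np.float64(58.0), np.float64(1.0)], [-0.0, 48.0, np.float64(59.0), np.float64(24.0), np.float64(87.0)], [40.0, 53.0, np.float64(59.0), np.float64(25.0), np.float64(76.0)], [56.0, 96.0, np.float64(191.0), np.float64(44.0), np.float64(88.0)]]
```

View pics/z18.png

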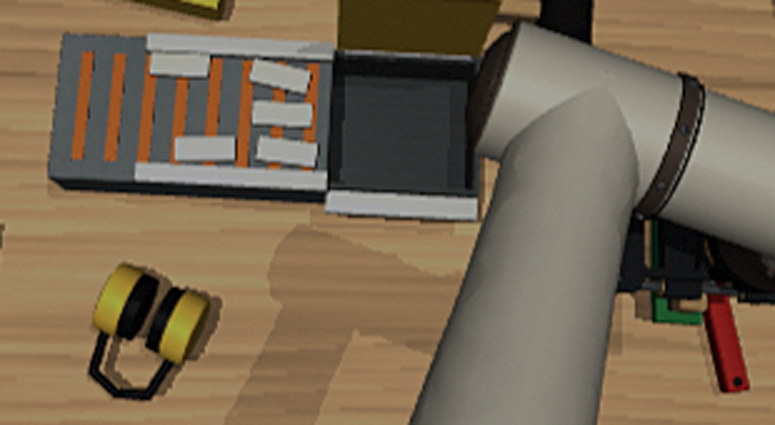

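View pics/s18.png

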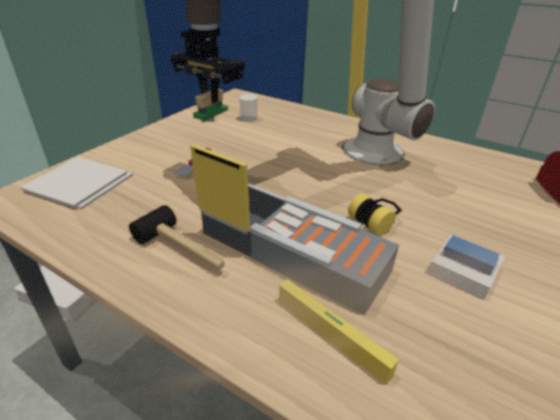

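One offcut has been knocked toward the far rail (zoom 151–210, 54–78). Measure it.

Run:
```python
from h import *
c=r.capture('top')
cv2.imwrite('pics/z19.png',cv2.resize(c['color'][160:195,200:250],None,fx=14,fy=14,interpolation=cv2.INTER_CUBIC))
```

```text
(no output)
```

View pics/z19.png

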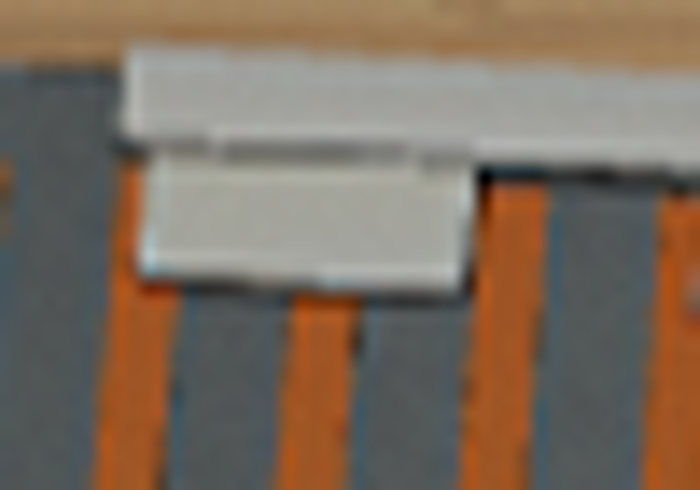

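Offcut centre ≈ station (45, 154), against the far rail, ends at y≈184; float will go down behind it at y≈222.

move_arm(
  series=[
    [[5.89,1.66,0,0,0,0,-1],[5.89,1.66,0,0,0,0,-1],[5.89,1.66,0,0,0,0,-1],[5.89,1.66,0,0,0,0,-1],[5.89,1.66,0,0,0,0,-1],[5.89,1.66,0,0,0,0,-1],[5.89,1.66,0,0,0,0,-1],[5.89,1.66,0,0,0,0,-1],[5.89,1.66,0,0,0,0,-1],[0,0,0,0,0,0,-1],[0,0,0,0,0,0,-1]],
  ],
)

```text
time_s: 42.08
tcp_pos: [0.6228, 0.1958, 0.2353]
ee_rot: [[0.038, 0.999, -0.004], [0.999, -0.038, -0.002], [-0.002, -0.004, -1.0]]
wrist_force: [-0.4, -0.1, -2.4]
gripper_width: 0.271
```

Run:
```python
from h import *
plan(st([2,222,121]),87.7)
c=cap('wrist','w20'); c=cap('scene','s20');c=cap('top','t20')
```

```text
tcp [622.8 195.8 235.3] yaw 87.8 shift cm [-0.07  0.45 11.43] tilt [-0.004 -0.002 -1.   ] F [-0.4 -0.1 -2.4] w 0.271 t 42.08
turn z 0.1
```

View pics/s20.png

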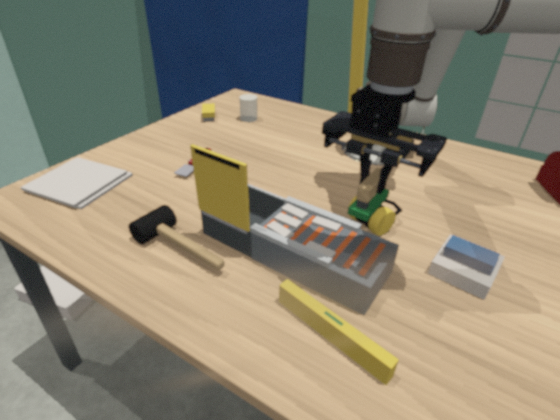

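View pics/t20.png

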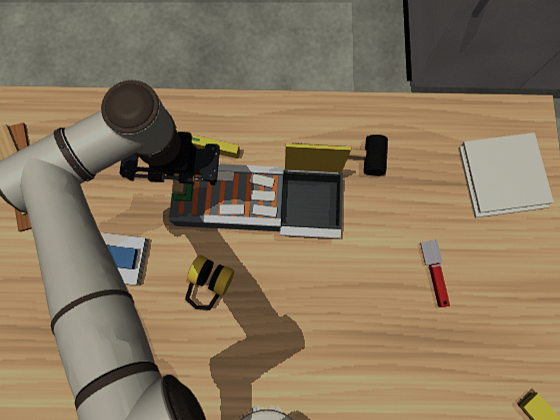

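move_arm(
  series=[
    [[0,0.4,4,0,0,0,-1],[0,0,4,0,0,0,-1],[0,0,2,0,0,0,-1],[0,0,0.8,0,0,0,-1],[0,0,0,0,0,0,-1],[0,0,0,0,0,0,-1]],
  ],
)

```text
time_s: 42.98
tcp_pos: [0.6286, 0.1959, 0.1313]
ee_rot: [[0.038, 0.999, 0.003], [0.999, -0.038, 0.001], [0.001, 0.003, -1.0]]
wrist_force: [0.6, -0.3, -1.9]
gripper_width: 0.273
```

Run:
```python
from h import *
plan(st([2,222,120]),87.7)
c=cap('wrist','w21'); c=cap('scene','s21')
cv2.imwrite('pics/y21.png',cv2.resize(c['color'][160:320,240:420],None,fx=4.4,fy=3.7,interpolation=cv2.INTER_CUBIC))
```

```text
tcp [628.6 195.9 131.3] yaw 87.8 shift cm [-0.12 -0.17  1.13] tilt [ 0.003  0.001 -1.   ] F [ 0.6 -0.3 -1.9] w 0.273 t 42.98
turn z 0.1
```

View pics/w21.png

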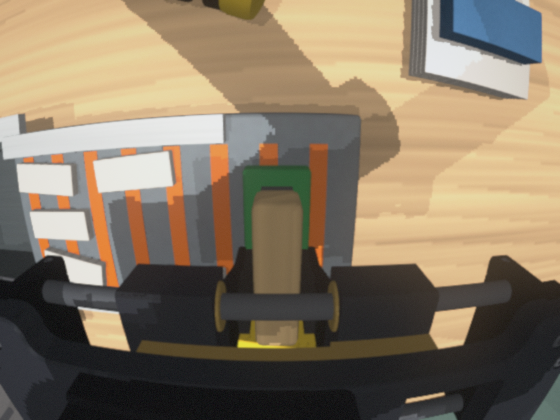

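View pics/y21.png

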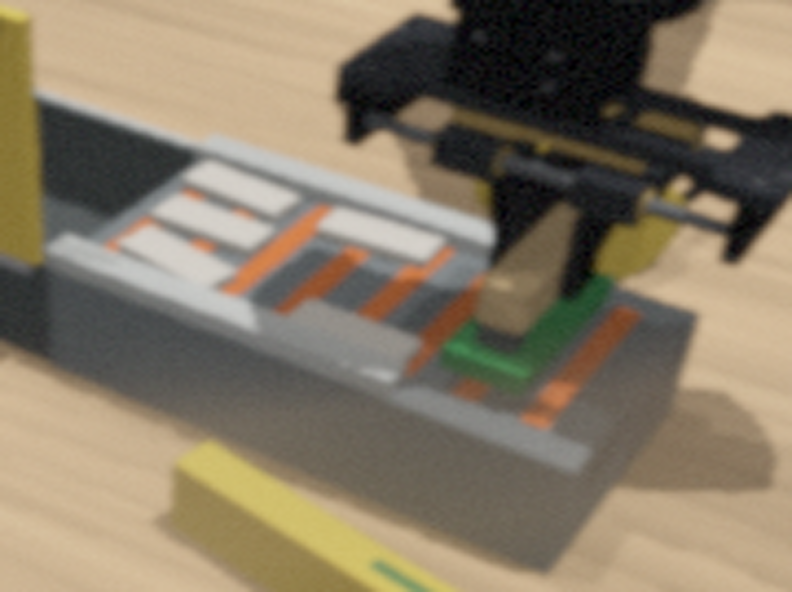

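Float is behind the knocked offcut with a gap. Lower onto the bed.

move_arm(
  series=[
    [[-0.1,-0.15,0.6,0,0,0,-1],[0,0,0.3,0,0,0,-1],[0,0,0,0,0,0,-1],[0,0,0,0,0,0,-1]],
  ],
)

```text
time_s: 43.58
tcp_pos: [0.6263, 0.1949, 0.1207]
ee_rot: [[0.038, 0.999, 0.0], [0.999, -0.038, -0.0], [-0.0, 0.0, -1.0]]
wrist_force: [0.1, 0.4, -1.9]
gripper_width: 0.272
```

move_arm(
  series=[
    [[0,0,0.1,0,0,0,-1],[0,0,0,0,0,0,-1],[0,0,0,0,0,0,-1]],
  ],
)

```text
time_s: 43.95
tcp_pos: [0.6262, 0.1949, 0.1198]
ee_rot: [[0.038, 0.999, 0.0], [0.999, -0.038, 0.0], [0.0, 0.0, -1.0]]
wrist_force: [-0.6, 0.1, -1.6]
gripper_width: 0.273
```

Run:
```python
from h import *
plan(st([2,222,120]),87.7); print(tost(r.sense()['tcp_pos']))
```

```text
tcp [626.2 194.9 119.8] yaw 87.8 shift cm [-0.01  0.06 -0.02] tilt [ 0.  0. -1.] F [-0.6  0.1 -1.6] w 0.273 t 43.95
turn z 0.1
[  1.41214711 222.1132529  119.80475677]
```

move_arm(
  series=[
    [[-1.2,0,0,0,0,0,-1],[-1.2,0,0,0,0,0,-1],[-1.2,0,0,0,0,0,-1],[-1.2,0,0,0,0,0,-1],[-1.2,0,0,0,0,0,-1],[-1.2,0,0,0,0,0,-1],[0,0,0,0,0,0,-1]],
  ],
)

```text
time_s: 44.82
tcp_pos: [0.6233, 0.1218, 0.1198]
ee_rot: [[0.039, 0.999, -0.0], [0.999, -0.039, -0.0], [-0.0, -0.0, -1.0]]
wrist_force: [-0.4, -0.3, -1.7]
gripper_width: 0.276
```

Run:
```python
from h import *
plan(st([2,222,120]),87.7); print(tost(r.sense()['tcp_pos']))
c=cap('wrist','w22'); c=cap('scene','s22')
cv2.imwrite('pics/y22.png',cv2.resize(c['color'][140:300,200:400],None,fx=4,fy=3.7,interpolation=cv2.INTER_CUBIC))
```

```text
tcp [623.3 121.8 119.8] yaw 87.7 shift cm [ 7.3   0.06 -0.02] tilt [-0. -0. -1.] F [-0.4 -0.3 -1.7] w 0.276 t 44.83
turn z 0.0
[  1.46768423 148.97658085 119.82416744]
```

View pics/w22.png

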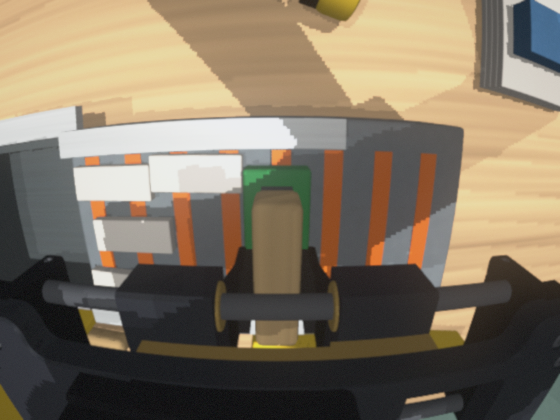

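View pics/y22.png

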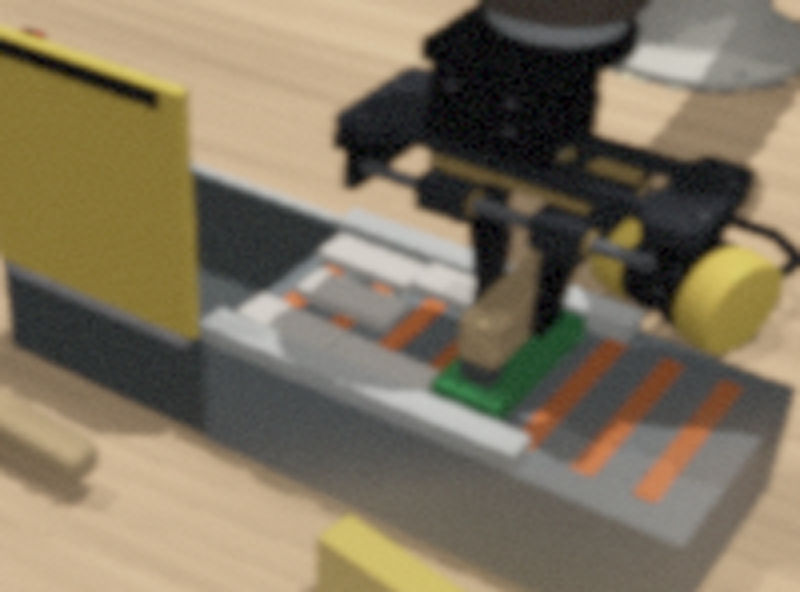

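move_arm(
  series=[
    [[-1.2,0,0,0,0,0,-1],[-1.2,0,0,0,0,0,-1],[-1.2,0,0,0,0,0,-1],[-1.2,0,0,0,0,0,-1],[-1.2,0,0,0,0,0,-1],[-1.2,0,0,0,0,0,-1],[-1.2,0,0,0,0,0,-1],[-1.2,0,0,0,0,0,-1],[0,0,0,0,0,0,-1]],
  ],
)

```text
time_s: 46.05
tcp_pos: [0.6195, 0.0258, 0.1197]
ee_rot: [[0.039, 0.999, -0.001], [0.999, -0.039, -0.0], [-0.0, -0.001, -1.0]]
wrist_force: [0.3, -0.3, -1.3]
gripper_width: 0.276
```

Run:
```python
from h import *
plan(st([2,222,120]),87.7); print(tost(r.sense()['tcp_pos']))
c=cap('wrist','w23'); c=cap('scene','s23')
cv2.imwrite('pics/y23.png',cv2.resize(c['color'][140:300,200:400],None,fx=4,fy=3.7,interpolation=cv2.INTER_CUBIC))
```

```text
tcp [619.5  25.8 119.7] yaw 87.7 shift cm [16.91  0.06 -0.04] tilt [-0.001 -0.    -1.   ] F [ 0.3 -0.3 -1.3] w 0.276 t 46.05
turn z 0.0
[  1.51459594  52.91548462 119.65675487]
```

View pics/y23.png

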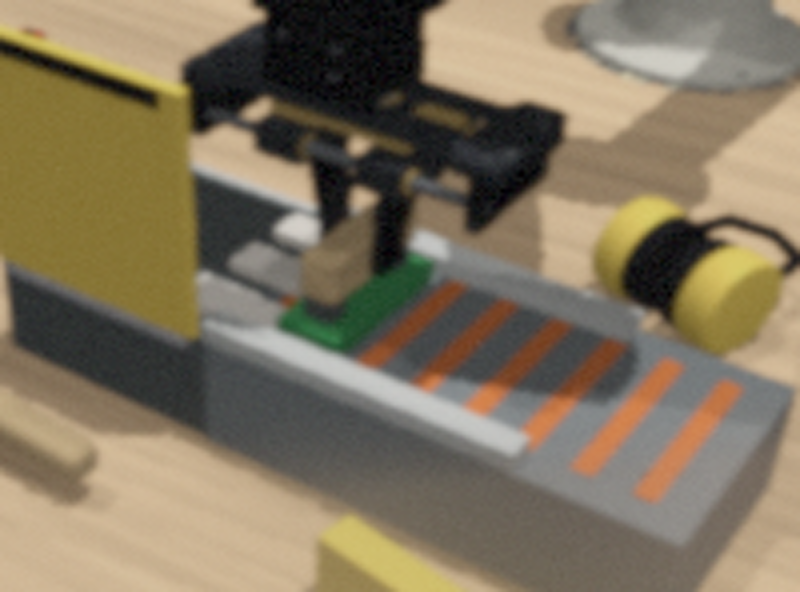

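View pics/w23.png

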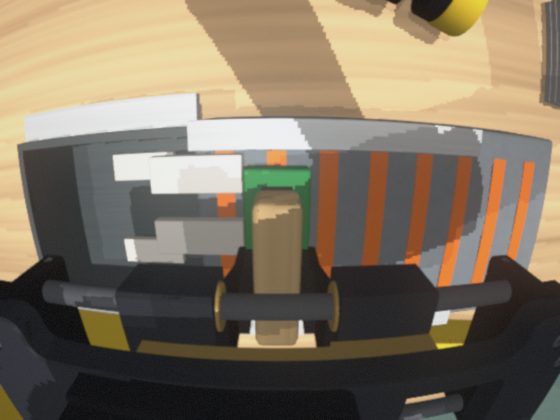

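move_arm(
  series=[
    [[-1.2,0,0,0,0,0,-1],[-1.2,0,0,0,0,0,-1],[-1.2,0,0,0,0,0,-1],[-1.2,0,0,0,0,0,-1],[-1.2,0,0,0,0,0,-1],[0,0,0,0,0,0,-1],[0,0,0,0,0,0,-1]],
  ],
)

```text
time_s: 47.02
tcp_pos: [0.6175, -0.033, 0.1197]
ee_rot: [[0.038, 0.999, 0.0], [0.999, -0.038, 0.0], [0.0, 0.0, -1.0]]
wrist_force: [-1.7, 0.5, -1.5]
gripper_width: 0.273
```

Run:
```python
from h import *
plan(st([2,222,120]),87.7); print(tost(r.sense()['tcp_pos']))
c=cap('wrist','w24'); c=cap('scene','s24')
cv2.imwrite('pics/y24.png',cv2.resize(c['color'][140:300,200:400],None,fx=4,fy=3.7,interpolation=cv2.INTER_CUBIC))
```

```text
tcp [617.5 -33.  119.7] yaw 87.8 shift cm [ 2.279e+01  6.000e-02 -2.000e-02] tilt [ 0.  0. -1.] F [-1.7  0.5 -1.5] w 0.273 t 47.02
turn z 0.1
[  1.84788593  -5.90596879 119.73638501]
```

View pics/y24.png

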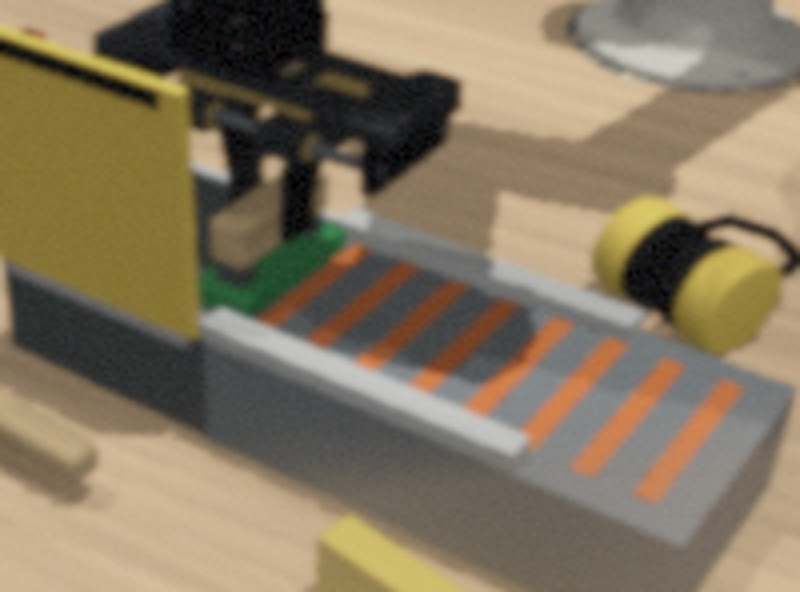

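View pics/w24.png

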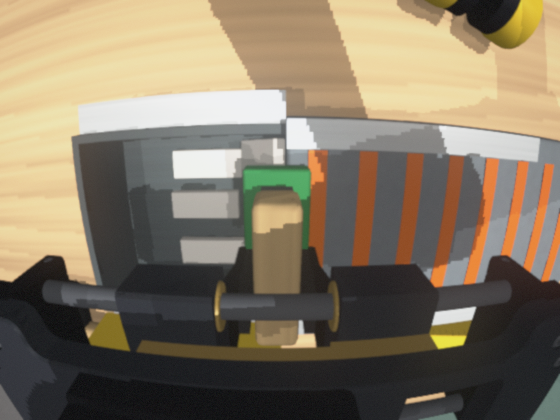

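move_arm(
  series=[
    [[0,0,-2,0,0,0,-1],[0,0,-5,0,0,0,-1],[0,0,-5,0,0,0,-1],[0,-5,0,0,0,0,-1],[0,-6,0,0,0,0,-1],[0,-5,0,0,0,0,-1],[-4,0,0,0,0,0,-1],[-6,0,0,0,0,0,-1],[-6,0,0,0,0,0,-1],[0,0,0,0,0,0,-1]],
  ],
)

```text
time_s: 48.38
tcp_pos: [0.4509, -0.1897, 0.2397]
ee_rot: [[0.044, 0.999, -0.0], [0.999, -0.044, -0.0], [-0.0, -0.0, -1.0]]
wrist_force: [-0.6, 0.0, -2.3]
gripper_width: 0.273
```

Run:
```python
from h import *
plan([.4545,-.3284,.038],87.8)
c=cap('top','t25')
cv2.imwrite('pics/z25.png',cv2.resize(c['color'][140:260,160:360],None,fx=4,fy=4,interpolation=cv2.INTER_CUBIC))
c=cap('scene','s25')
```

```text
tcp [ 450.9 -189.7  239.7] yaw 87.5 shift cm [-13.84   0.97  20.17] tilt [-0. -0. -1.] F [-0.6  0.  -2.3] w 0.273 t 48.38
turn z -0.3
```

View pics/z25.png

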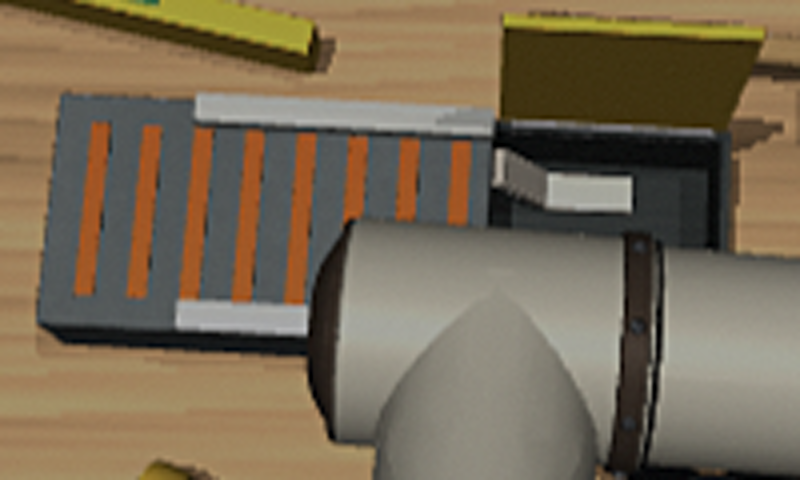

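View pics/s25.png

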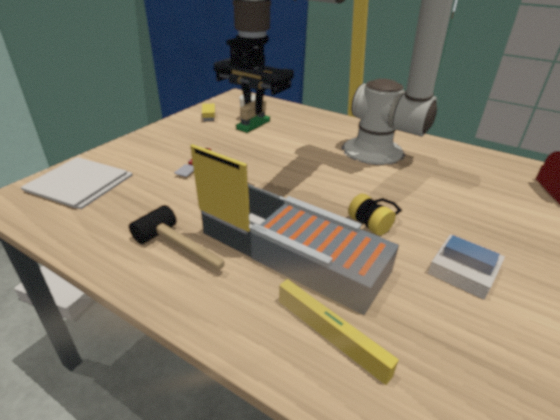

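All offcuts seem in the box, one leaning steeply against the bed-side wall (zoom 495–548, 150–210). Return the float, then look with a clear view.

move_arm(
  series=[
    [[-5,0.3,0,0,0,-0.3,-1],[-5,0.3,0,0,0,0,-1],[-3.84,0.35,0,0,0,0,-1],[0,0,5,0,0,0,-1],[0,0,5,0,0,0,-1],[0,0,5,0,0,0,-1],[0,0,3,0,0,0,-1],[0,0,0,0,0,0,-1],[0,0,0,0,0,0,-1]],
  ],
)

```text
time_s: 49.6
tcp_pos: [0.4579, -0.3251, 0.0613]
ee_rot: [[0.031, 1.0, 0.003], [1.0, -0.031, -0.001], [-0.001, 0.003, -1.0]]
wrist_force: [0.8, -0.1, -1.2]
gripper_width: 0.271
```

Run:
```python
from h import *
plan([.4545,-.3284,.038],87.8)
c=cap('top','t26')
cv2.imwrite('pics/z26.png',cv2.resize(c['color'][150:250,250:360],None,fx=6,fy=6,interpolation=cv2.INTER_CUBIC))
```

```text
tcp [ 457.9 -325.1   61.3] yaw 88.2 shift cm [-0.33 -0.34  2.33] tilt [ 0.003 -0.001 -1.   ] F [ 0.8 -0.1 -1.2] w 0.271 t 49.6
turn z 0.4
```

View pics/z26.png

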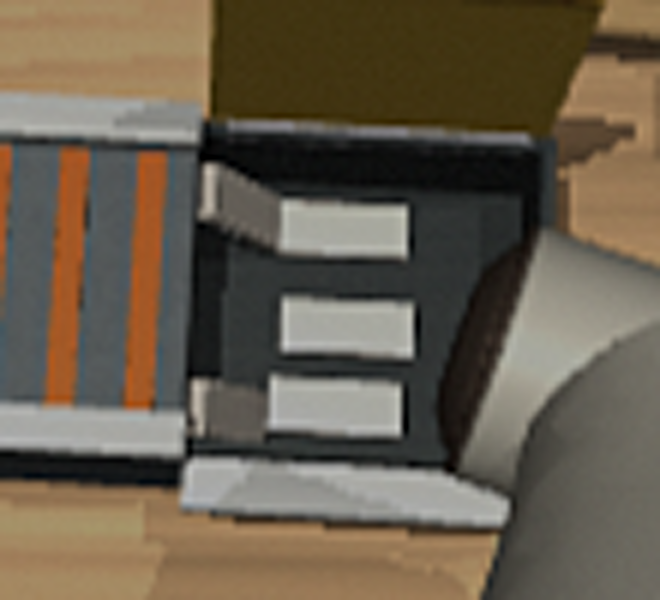

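All five offcuts are in the box: three flat, two leaning against the bed-side wall below the rim. Set the float down.

move_arm(
  series=[
    [[-0.3,-0.3,1,0,0,0.4,-1],[0,0,0.7,0,0,0,-1],[0,0,0.2,0,0,0,-1],[0,0,0,0,0,0,-1],[0,0,0,0,0,0,-1]],
  ],
)

```text
time_s: 50.28
tcp_pos: [0.4533, -0.3284, 0.0409]
ee_rot: [[0.04, 0.999, 0.0], [0.999, -0.04, -0.0], [-0.0, 0.0, -1.0]]
wrist_force: [-0.2, -0.3, -1.9]
gripper_width: 0.273
```

move_arm(
  series=[
    [[0,0,0.1,0,0,0,-1],[0,0,0,0,0,0,-1],[0,0,0,0,0,0,-1]],
  ],
)

```text
time_s: 50.65
tcp_pos: [0.4531, -0.3283, 0.0398]
ee_rot: [[0.04, 0.999, 0.0], [0.999, -0.04, -0.0], [-0.0, 0.0, -1.0]]
wrist_force: [-0.3, 0.0, -1.9]
gripper_width: 0.274
```

move_arm(
  series=[
    [[0,0,0.15,0,0,0,-1],[0,0,0,0,0,0,-1],[0,0,0,0,0,0,-1]],
  ],
)

```text
time_s: 51.02
tcp_pos: [0.4531, -0.3283, 0.0382]
ee_rot: [[0.04, 0.999, -0.0], [0.999, -0.04, -0.0], [-0.0, -0.0, -1.0]]
wrist_force: [0.5, 0.5, -2.3]
gripper_width: 0.272
```

move_arm(
  series=[
    [[0,0,0.05,0,0,0,-1],[0,0,0,0,0,0,-1],[0,0,0,0,0,0,-1]],
  ],
)

```text
time_s: 51.4
tcp_pos: [0.4531, -0.3283, 0.0377]
ee_rot: [[0.04, 0.999, -0.0], [0.999, -0.04, 0.0], [0.0, -0.0, -1.0]]
wrist_force: [1.1, -0.4, -1.6]
gripper_width: 0.274
```

move_arm(
  series=[
    [[0,0,0,0,0,0,0],[0,0,0,0,0,0,1],[0,0,0,0,0,0,1],[0,0,0,0,0,0,1],[0,0,0,0,0,0,1],[0,0,-3,0,0,0,1],[0,0,-6,0,0,0,1],[0,0,-6,0,0,0,-1],[0,0,-6,0,0,0,-1],[0,0,-6,0,0,0,-1],[0,0,0,0,0,0,-1]],
  ],
)

```text
time_s: 52.78
tcp_pos: [0.4551, -0.3296, 0.314]
ee_rot: [[0.04, 0.999, 0.011], [0.999, -0.039, -0.006], [-0.005, 0.011, -1.0]]
wrist_force: [0.6, -0.5, -0.9]
gripper_width: 0.629
```

Run:
```python
from h import *
plan(st([120,-76,310]),87.7)
c=cap('top','t27')
cv2.imwrite('pics/z27.png',cv2.resize(c['color'][130:330,230:480],None,fx=3,fy=3,interpolation=cv2.INTER_CUBIC))
c=cap('scene','s27')
```

```text
tcp [ 455.1 -329.6  314. ] yaw 87.7 shift cm [23.26 26.87  0.58] tilt [ 0.011 -0.006 -1.   ] F [ 0.6 -0.5 -0.9] w 0.629 t 52.77
turn z 0.0
```

View pics/z27.png

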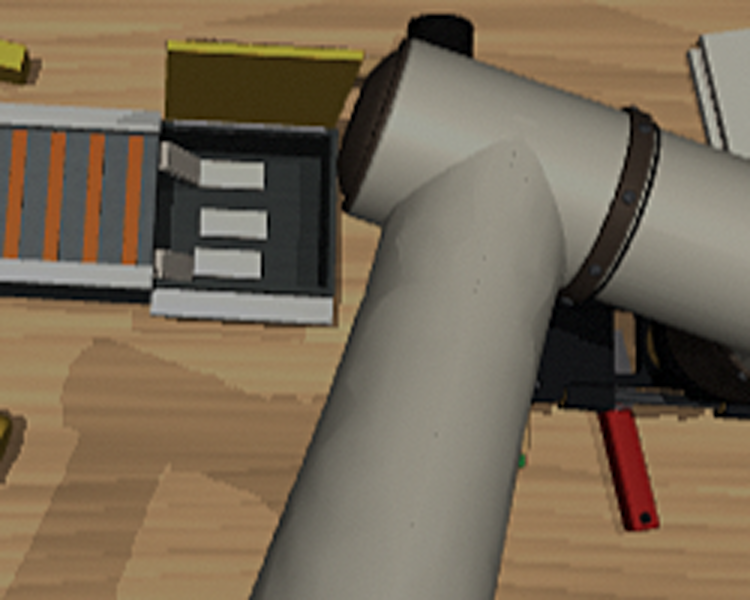

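View pics/s27.png

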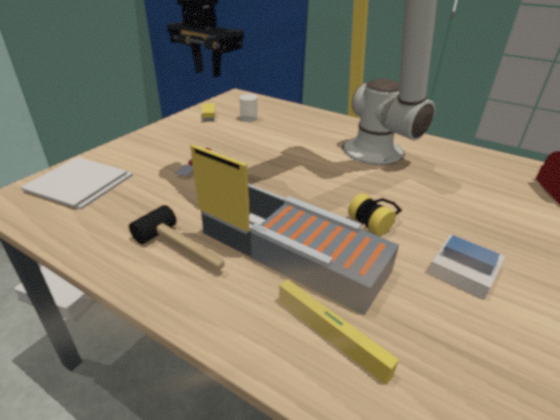

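move_arm(
  series=[
    [[0,0,-2,0,0,0,-1],[3.88,4.48,0,0,0,0,-1],[3.88,4.48,0,0,0,0,-1],[3.88,4.48,0,0,0,0,-1],[3.88,4.48,0,0,0,0,-1],[3.88,4.48,0,0,0,0,-1],[3.88,4.48,0,0,0,0,-1],[0,0,0,0,0,0,-1],[0,0,0,0,0,0,-1]],
  ],
)

```text
time_s: 54.0
tcp_pos: [0.7306, -0.1063, 0.3253]
ee_rot: [[0.039, 0.999, -0.004], [0.999, -0.039, -0.0], [-0.001, -0.004, -1.0]]
wrist_force: [-0.1, -0.5, 0.3]
gripper_width: 0.01
```

Run:
```python
from h import *
plan(st([120,-76,205]),87.7);print(tost(r.sense()['tcp_pos']))
c=cap('wrist','w28')
c=cap('scene','s28')
```

```text
tcp [ 730.6 -106.3  325.3] yaw 87.7 shift cm [-0.13  0.28 12.02] tilt [-0.004 -0.    -1.   ] F [-0.1 -0.5  0.3] w 0.01 t 54.0
turn z 0.0
[117.76167757 -74.66766753 325.25929585]
```

View pics/w28.png

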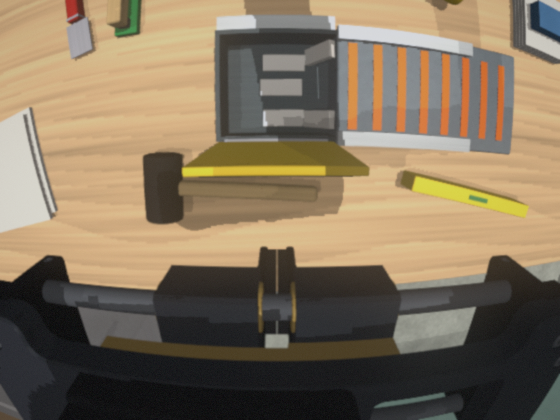

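View pics/s28.png

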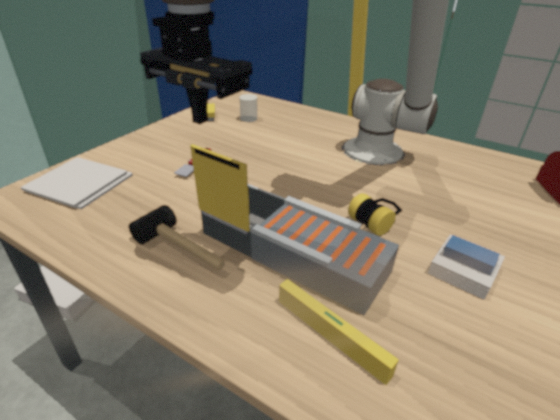

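Everything in view: five offcuts in the box, cover upright, fingers shut behind it. Descend behind the cover.

move_arm(
  series=[
    [[-0.1,0.2,4,0,0,0,-1],[0,0,4,0,0,0,-1],[0,0,3,0,0,0,-1],[0,0,0.3,0,0,0,-1],[0,0,0,0,0,0,-1],[0,0,0,0,0,0,-1]],
  ],
)

```text
time_s: 54.85
tcp_pos: [0.7337, -0.1079, 0.2174]
ee_rot: [[0.04, 0.999, 0.004], [0.999, -0.04, -0.0], [-0.0, 0.004, -1.0]]
wrist_force: [0.8, 0.3, 0.2]
gripper_width: 0.009
```

Run:
```python
from h import *
plan(st([91,-76,210]),87.7);print(tost(r.sense()['tcp_pos']))
c=cap('scene','s29')
cv2.imwrite('pics/y29.png',cv2.resize(c['color'][60:260,120:300],None,fx=4,fy=3,interpolation=cv2.INTER_CUBIC))
```

```text
tcp [ 733.7 -107.9  217.4] yaw 87.7 shift cm [ 0.01 -2.99  0.72] tilt [ 0.004 -0.    -1.   ] F [0.8 0.3 0.2] w 0.009 t 54.85
turn z -0.0
[120.90631245 -76.10844512 217.35499753]
```

View pics/y29.png

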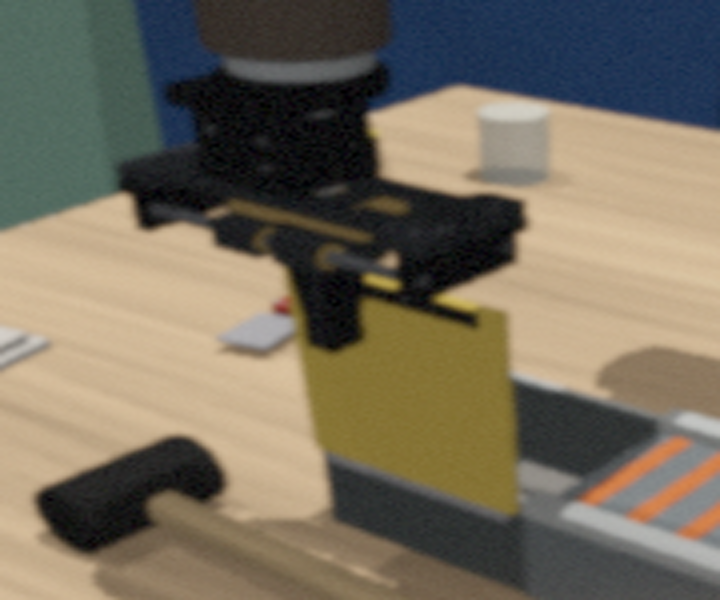

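move_arm(
  series=[
    [[0,-1.5,0.3,0,0,0,-1],[0,-1.5,0.3,0,0,0,-1],[0,-1.2,0,0,0,0,-1],[0,-1.2,0,0,0,0,-1],[0,-1.27,0.2,0,0,0,-1],[0,-1.27,0.3,0,0,0,-1],[0,-1.2,0.45,0,0,0,-1],[0,-1.2,0.6,0,0,0,-1],[0,0,0,0,0,0,-1],[0,0,0,0,0,0,-1]],
  ],
)

```text
time_s: 56.15
tcp_pos: [0.6297, -0.1034, 0.1937]
ee_rot: [[0.04, 0.999, -0.0], [0.999, -0.04, -0.0], [-0.0, -0.0, -1.0]]
wrist_force: [0.0, 0.3, -0.1]
gripper_width: 0.001
```

Run:
```python
from h import *
plan(st([18,-76,193.7]),87.7);print(tost(r.sense()['tcp_pos']))
c=cap('scene','s30')
cv2.imwrite('pics/y30.png',cv2.resize(c['color'][60:260,120:300],None,fx=4,fy=3,interpolation=cv2.INTER_CUBIC))
```

```text
tcp [ 629.7 -103.4  193.7] yaw 87.7 shift cm [-0.02  0.12 -0.  ] tilt [-0. -0. -1.] F [ 0.   0.3 -0.1] w 0.001 t 56.15
turn z 0.0
[ 16.80736098 -75.77243839 193.66428139]
```

View pics/y30.png

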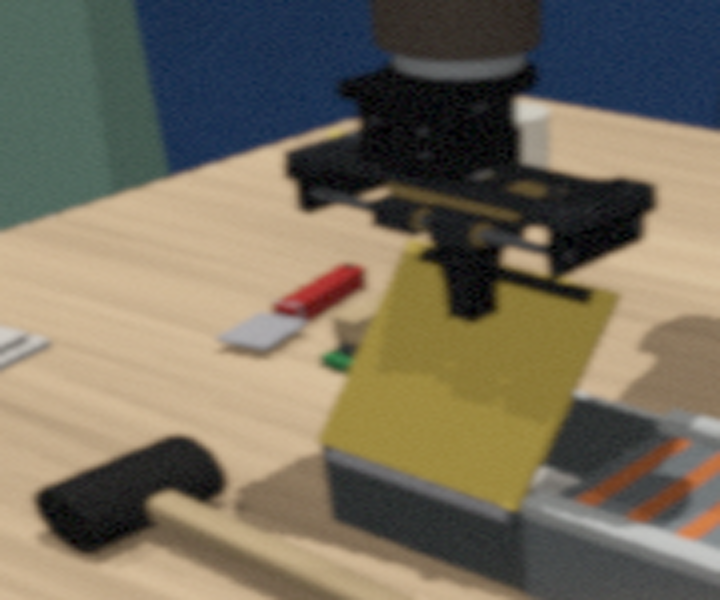

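move_arm(
  series=[
    [[0,-1.07,0.7,0,0,0,-1],[0,-1.07,0.78,0,0,0,-1],[0,-0.92,0.92,0,0,0,-1],[0,-0.87,0.97,0,0,0,-1],[0,-0.74,1.06,0,0,0,-1],[0,-0.64,1.14,0,0,0,-1],[0,-0.5,1.2,0,0,0,-1],[0,-0.42,1.23,0,0,0,-1],[0,-0.2,1,0,0,0,-1],[0,0,0,0,0,0,-1],[0,0,0,0,0,0,-1]],
  ],
)

```text
time_s: 57.58
tcp_pos: [0.5654, -0.1008, 0.1032]
ee_rot: [[0.04, 0.999, -0.0], [0.999, -0.04, -0.0], [-0.0, -0.0, -1.0]]
wrist_force: [-0.0, -0.5, -0.2]
gripper_width: 0.005
```

Run:
```python
from h import *
plan(st([-48.5,-76,88]),87.7);print(tost(r.sense()['tcp_pos']))
c=cap('scene','s31')
cv2.imwrite('pics/y31.png',cv2.resize(c['color'][80:280,150:330],None,fx=4,fy=3,interpolation=cv2.INTER_CUBIC))
```

```text
tcp [ 565.4 -100.8  103.2] yaw 87.7 shift cm [-0.02 -0.1   1.52] tilt [-0. -0. -1.] F [-0.  -0.5 -0.2] w 0.005 t 57.58
turn z 0.0
[-47.53491398 -75.80075536 103.19144852]
```

View pics/y31.png

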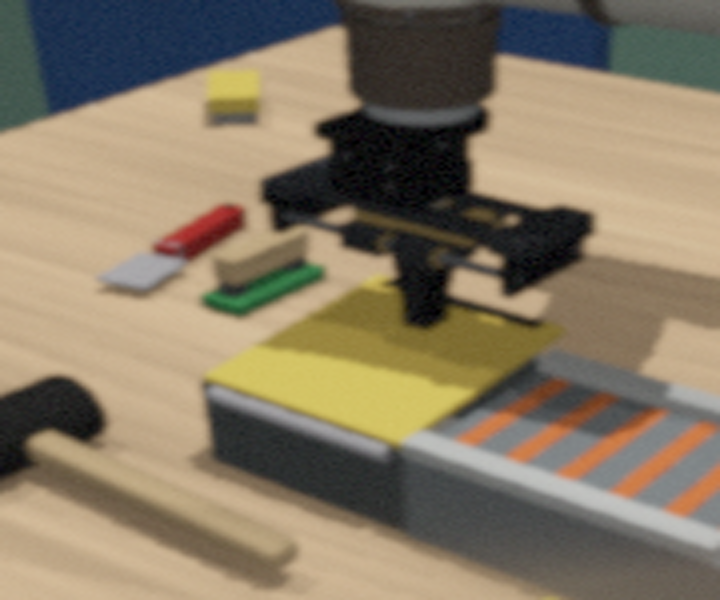

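Nearly shut. Press down the last 15 mm in small steps watching force.

move_arm(
  series=[
    [[0,0,0.7,0,0,0,-1],[0,0,0.5,0,0,0,-1],[0,0,0,0,0,0,-1],[0,0,0,0,0,0,-1]],
  ],
)

```text
time_s: 58.12
tcp_pos: [0.5653, -0.1008, 0.0911]
ee_rot: [[0.04, 0.999, -0.0], [0.999, -0.04, -0.0], [-0.0, -0.0, -1.0]]
wrist_force: [-0.6, -0.3, -0.4]
gripper_width: 0.005
```

move_arm(
  series=[
    [[0,0,0.2,0,0,0,-1],[0,0,0,0,0,0,-1],[0,0,0,0,0,0,-1]],
  ],
)

```text
time_s: 58.5
tcp_pos: [0.5653, -0.1008, 0.0892]
ee_rot: [[0.04, 0.999, -0.0], [0.999, -0.04, 0.0], [0.0, -0.0, -1.0]]
wrist_force: [0.7, -0.4, 0.3]
gripper_width: 0.007
```

move_arm(
  series=[
    [[0,0,0.1,0,0,0,-1],[0,0,0,0,0,0,-1],[0,0,0,0,0,0,-1]],
  ],
)

```text
time_s: 58.88
tcp_pos: [0.5653, -0.1008, 0.0884]
ee_rot: [[0.04, 0.999, -0.0], [0.999, -0.04, -0.0], [-0.0, -0.0, -1.0]]
wrist_force: [-1.0, 0.1, 2.1]
gripper_width: 0.007
```

move_arm(
  series=[
    [[0,0,0.1,0,0,0,-1],[0,0,0,0,0,0,-1],[0,0,0,0,0,0,-1]],
  ],
)

```text
time_s: 59.25
tcp_pos: [0.5653, -0.1008, 0.0884]
ee_rot: [[0.04, 0.999, 0.0], [0.999, -0.04, -0.0], [-0.0, 0.0, -1.0]]
wrist_force: [-2.9, 2.8, 7.9]
gripper_width: 0.007
```

Firm stop at z 88.4 mm (shut cover top = 88). Retract clear and check.

move_arm(
  series=[
    [[0,0,-0.5,0,0,0,-1],[0,0,-5,0,0,0,-1],[0,0,-6,0,0,0,-1],[0,0,-6,0,0,0,-1],[0,-6,0,0,0,0,-1],[0,-6,0,0,0,0,-1],[0,0,0,0,0,0,-1],[0,0,0,0,0,0,-1],[0,0,0,0,0,0,-1]],
  ],
)

```text
time_s: 60.38
tcp_pos: [0.4466, -0.0959, 0.2622]
ee_rot: [[0.04, 0.999, 0.0], [0.999, -0.04, -0.0], [-0.0, 0.0, -1.0]]
wrist_force: [0.4, 0.6, -0.4]
gripper_width: 0.006
```

Run:
```python
from h import *
plan([.45,-.1,.27],87.7)
c=cap('scene','s32'); c=cap('top','t32')
f=lambda n,b:[print(n,np.round(x[:5],1)) for x in b]
f('blue',blobs(c,(100,80,40),(125,255,255),.0655))
f('yellow@88',blobs(c,(22,100,60),(35,255,255),.088,200))
f('green',blobs(c,(45,80,30),(85,255,255),.016))
f('red',blobs(c,(170,120,60),(180,255,255),.028))
```

```text
tcp [446.6 -95.9 262.2] yaw 87.7 shift cm [-0.39  0.35 -0.78] tilt [ 0. -0. -1.] F [ 0.4  0.6 -0.4] w 0.006 t 60.38
turn z 0.0
blue [462.1 387.9  99.2  49.9  83.9]
yellow@88 [ 120.6 -625.2   70.7   49.6   41.8]
yellow@88 [ 631.7 -103.4  146.2  109.6   89.2]
yellow@88 [765.4 206.8 240.7  23.9  77.4]
green [ 453.8 -328.1   38.5   98.5   86.2]
```

View pics/s32.png

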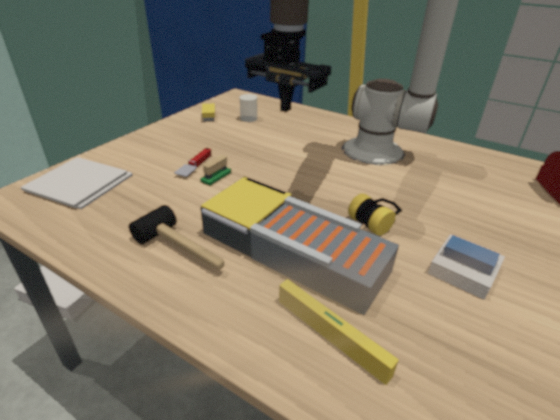

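View pics/t32.png

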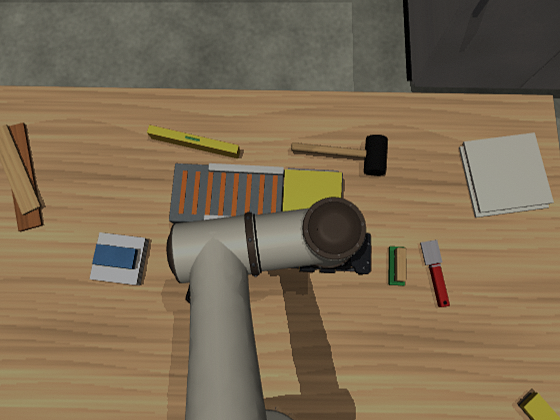

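Cover shut, bed empty, tiles on the stack, and knife, float and bystanders in place; the arm touches nothing. Hand in.

Run:
```python
from h import *
print(r.finish_job())
```

```text
the job is handed in; nothing more can be done
None
```

The bed is clear, the cover is shut, and I handed the job in at about 60 s of the 192 s allowed. No verdict was reported, so this rests on my own checks.

- **Tiles:** I moved both blue tiles onto the stack, one on the other. They lie squarely, about 1 mm off the stack's centre.
- **Cover:** The knife's blade under the lip lifted the cover and swung it right back to about 1.57 rad. I put the knife back where it lay before sweeping.
- **Offcuts:** Five were present. One got knocked against the far rail partway through, so I set the float down behind it and swept all five into the box. A clear view before closing showed three flat and two leaning against the bed-side wall, below the rim.
- **Shutting:** I pushed the cover down with the closed fingers from behind. It came to a firm stop at 88.4 mm, against 88 mm for fully shut. The offcuts could not be seen once it was closed.
- **Last look:** The float is about 1 mm from its start. The mallet, level and ear muffs look unmoved, though only the level was measured. The final colour search missed the knife, so I judged it by eye in the images: it lies in its old place. The arm partly hid the cover in the last top view, so the shut cover was judged from the other camera and the contact force.

I also turned the gripper the wrong way for the float at first and turned it back before descending. Nothing was touched.

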